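# Clamp the dosing spout on its barbed stub

## Task

The clear spout has been pushed onto the barbed stub of the chocolate dosing pump and needs its clamp. Take the band clamp out of the drying rack by its blue knob, slide it along the spout, knob up and with the screw on the side of the pump's lug, over the barb and fully home against the pump's flange without ramming it, then turn the knob clockwise (seen from above) until the band grips the collar snugly, without crushing the plastic. Let go of it, and leave the bowl of chocolate and the orange gasket where they are.

Things in the scene. Friction and masses are not known exactly. Their poses are not given: they have to be found in the camera images.
- band: the clamp: a steel worm-drive band clamp standing upright in a slot of the white drying rack, about 130 g. Its round band is 12 mm wide, 42 to 51 mm inside and 46 to 55 mm outside diameter as it stands. Origin at the ring's centre; x is the ring's axis, the screw housing is on the -y side, z points up along the screw. It may lean a few degrees in the rack
- key_grip (a point): middle of the grip of the clamp's blue knob: square, 20 x 20 mm (faces square to this point's x and y), 28 mm high. The point is on the screw's axis, 10 mm below the knob's top. From the ring's centre it lies at y = -32.5 mm, z = +46 mm in the band's frame. The knob's starting angle varies
- screw (a point): middle of the clamp's screw housing (13 x 12 x 18 mm), at y = -32.5 mm from the ring's centre. Turning the knob clockwise seen from above closes the band, 2.5 mm of radius per radian. The screw is stiff, about 0.07 N m, and stays where left, so the knob can carry the clamp. How far open it starts is unknown: 1.2 to 3 rad until the band meets the collar
- seat (a point): where the ring's centre must be when fully home: on the spout's axis, 6 mm in front of the pump's flange, 100 mm above the table; x points along the axis into the pump, z up. The collar here is 36 mm in diameter and 15 mm long. As the band grips it, turning takes about 0.9 N m more per radian; snug is when about 0.12 N m stays on the held knob. Let go, it springs back a little and holds
- bead (a point): middle of the raised bead over the last barb, 39 mm in diameter and 4 mm long, just in front of the collar, on the spout's axis, 11 mm in front of the seat. In front of it the spout tapers within 9 mm to 25 mm diameter and ends 74 mm in front of the seat (towards -x). Nothing stands in front of the spout
- spout: the clear rigid dosing spout pushed on the pump's steel barbed stub, level, pointing to the robot's side of the bench; fixed. Origin on its axis at the pump's flange, x into the pump, z up
- pump: steel chocolate dosing pump with hopper, 300 mm long, fixed. Origin on the table below its flange's front face; x runs into the machine, z up. The flange is 54 mm in diameter, its axis 100 mm above the table. The pump head behind is a 47 mm cylinder 85 mm long, then a box 136 mm high with the hopper up to 210 mm
- lug (a point): front end of the top of the pump's steel lug, on the flange's -y side: 14 mm wide (across y), 18 mm long from here to the flange, its top 10.5 mm below the spout's axis. The clamp's screw housing comes to lie just above it, with 1.5 mm to spare, and rests on it while the band is loose
- rack: low white drying rack, 120 x 220 mm, fixed; origin under its middle. The clamp stands in its slot, whose walls reach 24 mm above the table; lift the clamp 30 mm to clear it
- bowl: left alone: white bowl of dark chocolate buttons, 140 mm wide, 55 mm high; origin under its centre
- gasket: left alone: orange ring, 42 mm wide, 8 mm high, lying over a peg on the drying rack; origin under its centre

How it is judged:
By the outcome, as a careful person would: the job done as asked, in the order asked, and still so for the second after the job is handed in, with the robot touching nothing.
It also fails if it takes over 72 s, if anything falls off the work surface, if the arm or the gripper's body presses on something with over 40 N, if the wrist force passes 120 N, or if a joint passes its speed limit or range.

## Robot

A 6-joint arm with a two-finger parallel gripper is mounted at the origin on the work surface. World frame = base frame: x ahead of the robot, y to its left, z up, the work surface at z = 0. Lengths are in m, angles in rad, forces in N, time in s.
With the tool pointing down it reaches from about 0.35 to 0.775 m from the base axis. Payload 7.3 kg.
Tool frame: the origin (TCP) lies at the very end of the fingers, on their centre line; the grasp point (between the pads) lies 19 mm behind it; z points along the fingers, y is the direction in which the jaws open and shut (so a half turn about z gives the same grasp; the last joint's range is limited). The gripper opens to 92 mm and grips with 3 to 60 N. Pads are 19 mm wide; open, the fingers measure 130 mm over their backs; the gripper's body (75 mm by 190 mm) begins 47 mm behind the grasp point.
Start: joints at [1.19, 0.342, 1.524, -0, 1.275, -0.146], TCP at [0.122, 0.511, 0.227] pointing down, gripper open.
Joint ranges: [-2.53, 2.53], [-0.77, 2.02], [0.04, 2.7], [-1, 4.14], [0.28, 2.66], [-3.11, 3.11]. Speed limits (rad/s): [2.57, 2.57, 3.14, 3.14, 3.14, 3.14].

## Interface

Orientations are given as [roll, pitch, yaw] about the fixed x, y, z axes, in that order (R = Rz(yaw) Ry(pitch) Rx(roll)).
In Python, from cell import robot gives the robot as it stands.
- The arm moves only by the shell command python3 -m pendant 'ROWS' [OPENING] [FORCE]. ROWS is JSON, a list of rows, each a list of 2 entries, a list of its own where there are three numbers: the shift along the tool's x, y, z in mm, then the turn about the tool's z in degrees. In form: [[[x, y, z], turn], ...]. A call has 1 to 10 rows; each row is the pose to reach, as a shift and turn from the pose measured when the call began, along the tool's axes at that moment; what a row does not reach only later rows make up. A row lasts 1/12 s, in which the tool goes at most 41.7 mm and 7.16 degrees, less where a joint would pass 70% of its speed; a pose out of reach is approached as far as the arm can. A call with a gripper value outside its range is refused whole. OPENING is the opening, from 0 (shut) to 1 (fully open), set as the call begins (- or left out, the last holds). The fingers move at their own pace and stop on an object; FORCE is the grip in N (left out, the last holds). Time passes only in rows, so rows that repeat a pose let the fingers close. It gives the time, the measured TCP pose, the force and the opening at its end, in the units of the state.
- robot.observe(): the state, without advancing time (a new reading comes with each control period).
- robot.read_camera(name): name is "scene" or "top" or "wrist"; returns the picture (480x640x3 uint8, red, green, blue); there is no depth.
- robot.calibration(name): a dict with "vfov" (degrees; the focal length in pixels is half the picture's height over the tangent of half this angle, whatever the lens; pixels are square), "cx", "cy" (the principal point, pixels), "rvec" (rotation vector, rad) and "tvec" (3), from world to camera coordinates, as OpenCV has them. Camera axes: x right, y down, z forward; pixel columns grow to the right and rows downward; lengths in m; the calibration is good to about 2 mm. The wrist camera is an equidistant fisheye: a pixel r from the principal point sees the ray r / f radians off the axis. A picture is of the moment at which its call begins: read the wrist's pose just before it. calibration takes no time and is no camera call; for the wrist camera it gives the pose at the moment of the call.
- robot.hand_in(): hands the job in, once; it reports no verdict.
Trained networks look in the newest picture that a camera, given by its name, has taken for a name from the list of things; names that differ only in an ending like _2 or _b are one class to them, and where a whole thing is asked for, a point or a joint stands for the part that bears it (a point fixed in the world has none). Each returns a list of dicts, best first, with "p" (0 to 1); they miss things now and then, are a little off and sometimes report something else, mostly with a low value. They report only what shows in the picture. A call takes as long as a camera call.
- robot.find_in(camera, query): "xy" ([column, row] as shares, 0 to 1, of the picture: columns of its width, rows of its height, amid what is visible of it).
The state is a dict: "time": time; "qpos": joint angles; "qvel": joint speeds; "joint_efforts": joint torques, N m; "tool_pos": TCP position; "tool_rot": TCP orientation; "contact_force": force on the tool from outside, world axes, zero at the start; "torque": the same for the moment, N m; "opening": finger opening in m.
Only numpy, scipy, OpenCV 4.12 (cv2) and the standard library are available. Lean on these libraries where they do the work, as an engineer would, in place of code of your own. Each camera call takes 0.05 s, during which the arm holds its last target.

## Working session

There is one attempt and no reset: what is moved stays moved. The work goes in short steps, Python scripts to look and compute and a shell command to move; the robot and the scene stay as the last step left them, time stands still between calls to the robot, and variables do not carry over. Pictures are saved under pics/ and viewed, and the job is handed in when it is done.

```bash
ls; mkdir -p pics; python3 - <<'E'
from cell import robot
import cv2
s=robot.observe(); print({k:(v if not hasattr(v,'round') else v) for k,v in s.items()})
for c in ["scene","top","wrist"]:
    im=robot.read_camera(c); cv2.imwrite(f"pics/{c}0.png",im[:,:,::-1])
    print(c,robot.calibration(c))
    for q in ["band","key_grip","screw","spout","pump","lug","rack","bowl","gasket","seat","bead"]:
        if c=="wrist" and q in("seat",): continue
        r=robot.find_in(c,q); print(c,q,[(round(float(d["p"]),2),[round(d["xy"][0]*640),round(d["xy"][1]*480)]) for d in r[:2]])
print(robot.observe()["time"])
E
```

```text
pics
{'time': 0.0, 'qpos': array([ 1.18999059e+00,  3.42712808e-01,  1.52499718e+00, -2.43021428e-06,
        1.27540575e+00, -1.46003086e-01]), 'qvel': array([-0.00130892, -0.00070362, -0.00124833, -0.00145708, -0.00060066,
       -0.00163606]), 'joint_efforts': array([ 1.42017914e-03, -4.31245959e+01, -2.44210839e+01,  7.17996550e-02,
        5.60716668e-02, -1.13749738e-04]), 'tool_pos': array([0.12197195, 0.51022283, 0.22605704]), 'tool_rot': array([-3.14008544e+00, -2.19285936e-04,  2.90679054e+00]), 'contact_force': array([ 1.16012418,  0.1283881 , -0.57330863]), 'torque': array([ 0.01252931, -0.01855924, -0.04722435]), 'opening': 0.09173176118628788}
scene {'vfov': 48.044188045374774, 'cx': 313.2170868285365, 'cy': 249.23266122850816, 'rvec': array([ 2.25791196,  1.02004998, -0.39503331]), 'tvec': array([-0.37946401, -0.26486636,  1.26841062])}
scene band [(0.71, [132, 349])]
scene key_grip [(0.89, [125, 350])]
scene screw [(0.6, [134, 350])]
scene spout [(0.59, [320, 261])]
scene pump [(0.76, [431, 362])]
scene lug [(0.59, [426, 361])]
scene rack [(0.91, [174, 339]), (0.7, [3
[... 454 characters left out ...]
[344, 98])]
top spout [(0.81, [334, 209])]
top pump [(0.9, [340, 97]), (0.58, [336, 215])]
top lug [(0.79, [343, 98])]
top rack [(0.87, [466, 279])]
top bowl [(0.6, [188, 274]), (0.45, [424, 288])]
top gasket [(0.64, [432, 286])]
top seat [(0.82, [335, 214])]
top bead [(0.95, [336, 211])]
wrist {'vfov': 65.70646984690485, 'cx': 316.0459120014153, 'cy': 241.1754166634667, 'rvec': array([-2.30131378, -1.81568186, -0.23601732]), 'tvec': array([-0.5246902 , -0.03240411,  0.38834083])}
wrist band [(0.63, [3, 475])]
wrist key_grip []
wrist screw [(0.4, [4, 476])]
wrist spout []
wrist pump []
wrist lug []
wrist rack [(0.48, [5, 468])]
wrist bowl []
wrist gasket [(0.62, [2, 470])]
wrist bead []
1.75
```

View pics/scene0.png

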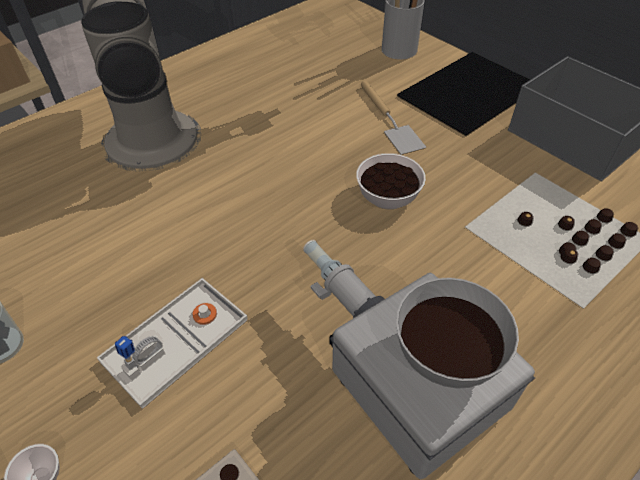

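View pics/top0.png

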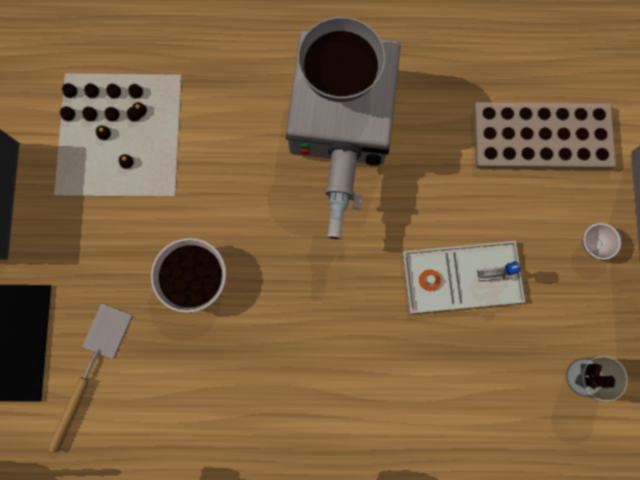

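View pics/wrist0.png

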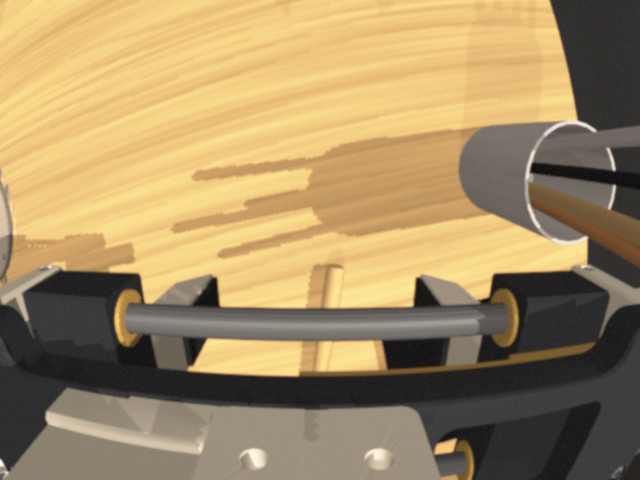

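```bash
cat > h.py <<'E'
import numpy as np, cv2
from scipy.spatial.transform import Rotation as R
from cell import robot
def cal(c):
    k=robot.calibration(c); f=240/np.tan(np.radians(k["vfov"])/2)
    return f,k["cx"],k["cy"],R.from_rotvec(k["rvec"]).as_matrix(),np.array(k["tvec"])
def proj(c,P,C=None):
    f,cx,cy,M,t=C or cal(c); p=np.atleast_2d(P)@M.T+t
    if c=="wrist":
        r=np.hypot(p[:,0],p[:,1]); th=np.arctan2(r,p[:,2]); s=f*th/np.maximum(r,1e-9)
        return np.c_[cx+s*p[:,0],cy+s*p[:,1]]
    return np.c_[cx+f*p[:,0]/p[:,2],cy+f*p[:,1]/p[:,2]]
def ray(c,uv,C=None):
    f,cx,cy,M,t=C or cal(c); x=(uv[0]-cx)/f; y=(uv[1]-cy)/f
    if c=="wrist":
        r=np.hypot(x,y); d=np.array([x/r*np.sin(r),y/r*np.sin(r),np.cos(r)]) if r>0 else np.array([0,0,1.])
    else: d=np.array([x,y,1.])
    d=M.T@d; return -M.T@t,d/np.linalg.norm(d)
def tri(obs):  # list of (cam,uv[,C])
    A=np.zeros((3,3));b=np.zeros(3);rs=[ray(*o) for o in obs]
    for o,d in rs:
        Q=np.eye(3)-np.outer(d,d);A+=Q;b+=Q@o
    X=np.linalg.solve(A,b); return X,[round(1000*np.linalg.norm((np.eye(3)-np.outer(d,d))@(X-o)),1) for o,d in rs]
def atz(c,uv,z,C=None):
    o,d=ray(c,uv,C); return o+d*(z-o[2])/d[2]
def crop(src,dst,x0,y0,w,h,s):
    im=cv2.imread(src)[y0:y0+h,x0:x0+w]; cv2.imwrite(dst,cv2.resize(im,None,fx=s,fy=s,interpolation=cv2.INTER_CUBIC))
E
python3 - <<'E'
from h import *
crop("pics/scene0.png","pics/s_rack.png",90,270,160,140,5)
crop("pics/scene0.png","pics/s_sp.png",290,220,130,110,6)
crop("pics/top0.png","pics/t_rack.png",400,235,130,85,6)
crop("pics/top0.png","pics/t_sp.png",285,130,120,115,5)
print(tri([("scene",(125,346)),("top",(513,267))]))
print(tri([("scene",(205,316)),("top",(430,281))]))
E
```

```text
(array([ 0.52136219, -0.32612774,  0.07801011]), [np.float64(0.4), np.float64(0.4)])
(array([ 5.04588999e-01, -1.86648343e-01, -1.82013241e-04]), [np.float64(0.1), np.float64(0.1)])
```

View pics/s_rack.png

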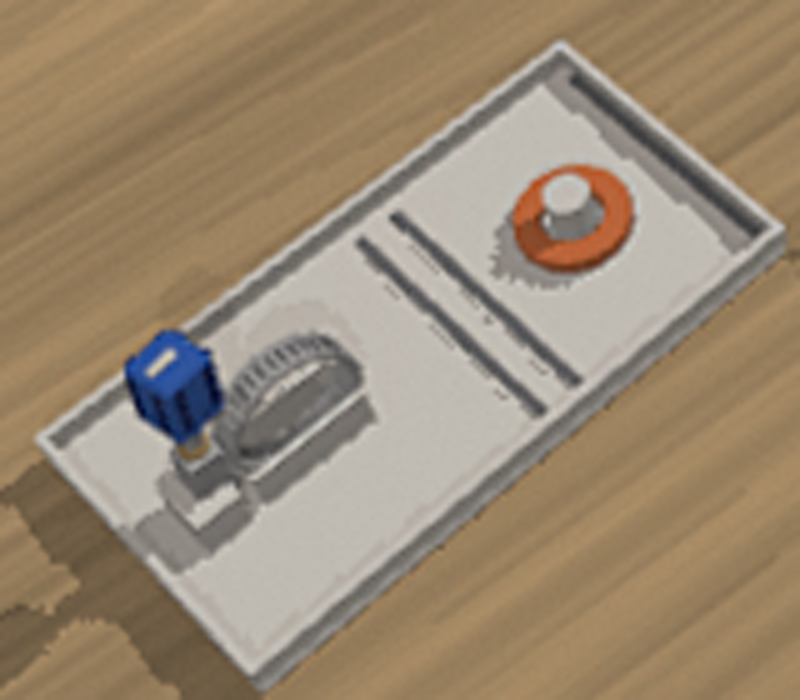

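View pics/s_sp.png

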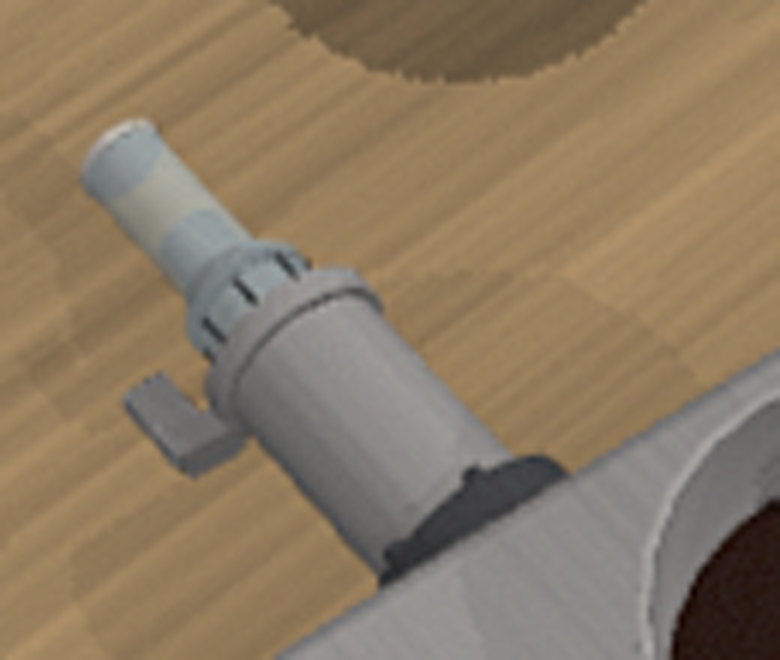

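View pics/t_rack.png

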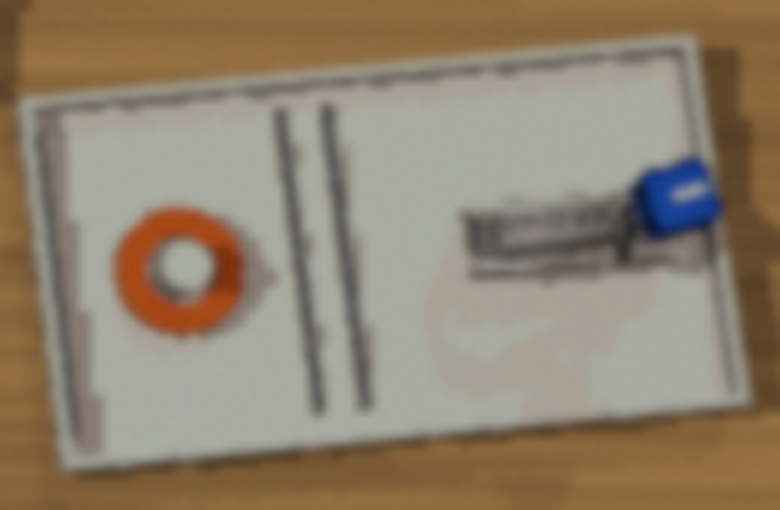

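View pics/t_sp.png

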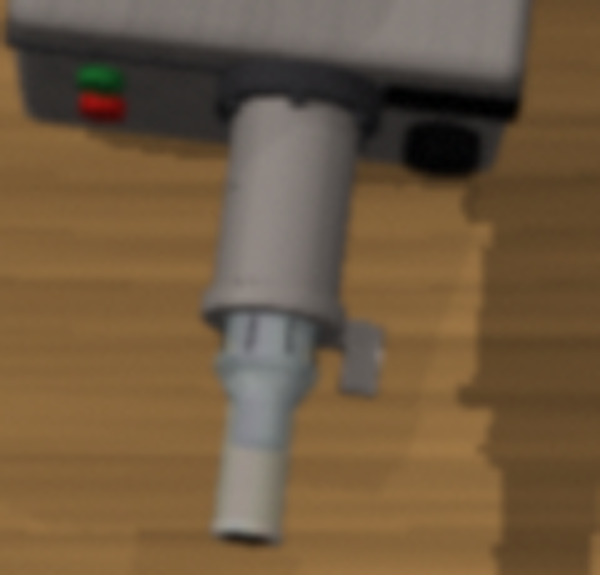

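```bash
cat > fit.py <<'E'
from h import *
from scipy.optimize import least_squares
def T(a): return [(285+x/5,130+y/5) for x,y in a]
def S(a): return [(290+x/6,220+y/6) for x,y in a]
obs=[("top",p,12.5) for p in T([(230,440),(217,525),(290,450),(281,528)])]+[("top",p,23.5) for p in T([(232,130),(217,285),(355,140),(343,290)])]
obs+=[("scene",p,12.5) for p in S([(95,195),(160,265),(160,135),(235,225)])]+[("scene",p,23.5) for p in S([(250,430),(370,575),(395,330),(510,455)])]
CA={c:cal(c) for c in("top","scene")}
def res(v):
    x,y,yaw,yl,z=v; d=np.array([np.cos(yaw),np.sin(yaw),0]); n=np.array([-d[1],d[0],0]); o=np.array([x,y,z]); r=[]
    for c,p,rad in obs:
        ro,rd=ray(c,p,CA[c]); k=np.cross(rd,d); r.append(1000*abs((ro-o)@k)/np.linalg.norm(k)-rad)
    for c,p,P in [("top",T([(359,391)])[0],o-.018*d+yl*n-[0,0,.0105]),("scene",S([(142,387)])[0],o-.018*d+yl*n-[0,0,.0105]),("top",T([(248,531)])[0],o-.08*d)]:
        r+=list(1.6*(proj(c,P,CA[c])[0]-p))
    return np.array(r+[(z-.1)*1000])
if __name__=="__main__":
    s=least_squares(res,[.63,0,0,-.0325,.1],x_scale=[.01,.01,.1,.01,.01]); print(s.x,np.degrees(s.x[2])); print(s.fun.round(1))
E
python3 fit.py
```

```text
[ 0.65094873 -0.00765536 -0.11516019 -0.03526117  0.09773086] -6.5981925779741095
[-1.4 -0.5 -1.4 -1.3  0.9 -0.7 -2.1 -0.   0.  -0.5 -0.1 -1.8 -0.1  1.3
 -0.5 -0.9  1.3 -0.9  0.8 -0.7  0.4  1.1 -2.3]
```

```bash
cat >> h.py <<'E'
def go(P,yaw_deg,fromstate=None):
    s=robot.observe(); M=R.from_euler("xyz",s["tool_rot"]).as_matrix()
    d=M.T@(np.array(P)-s["tool_pos"])*1000
    y0=np.degrees(s["tool_rot"][2]); t=-(yaw_deg-y0); t=(t+180)%360-180
    print("shift",d.round(1),"turn",round(t,1),"dist",round(np.linalg.norm(d)),"q6",s["qpos"][5].round(2))
E
python3 - <<'E'
from h import *
s=robot.observe(); M=R.from_euler("xyz",s["tool_rot"]).as_matrix()
f,cx,cy,Mc,t=cal("wrist"); print("cam in tool",M.T@(-Mc.T@t-s["tool_pos"]),"axis",M.T@Mc.T@[0,0,1],"right",M.T@Mc.T@[1,0,0])
# rack yaw
for p in [(25,100),(690,40),(65,468),(748,403)]:
    print(atz("top",(400+p[0]/6,235+p[1]/6),.012))
a=lambda p,z:atz("top",(400+p[0]/6,235+p[1]/6),z)
print("hopper front",atz("top",(340,98),.21),atz("top",(340,157),.06))
print("knob top mark",a((672,195),.085),a((705,185),.085))
go([.40,.2,.25],100); go([.5,-.31,.25],85)
E
```

```text
cam in tool [ 0.06742427 -0.00079816 -0.15772353] axis [-0.25413665  0.00112061  0.96716767] right [ 1.33691738e-04  9.99999360e-01 -1.12351714e-03]
[ 0.56023514 -0.13548458  0.012     ]
[ 0.58166322 -0.35259835  0.012     ]
[ 0.44114904 -0.14623315  0.012     ]
[ 0.46342424 -0.36537126  0.012     ]
hopper front [ 0.79020733 -0.00408901  0.21      ] [ 0.73573559 -0.00871062  0.06      ]
knob top mark [ 0.51949076 -0.3217469   0.085     ] [ 0.52263431 -0.33193104  0.085     ]
shift [-342.5 -237.4  -23.3] turn 66.5 dist 417 q6 -0.15
shift [-558.4 -710.2  -23.3] turn 81.5 dist 904 q6 -0.15
```

```bash
python3 -m pendant '[[[-31,-22,-2],6],[[-62,-44,-4],12],[[-93,-66,-6],18],[[-125,-86,-8],24],[[-156,-108,-10],30],[[-188,-130,-12],36],[[-220,-152,-14],42],[[-252,-174,-16],48],[[-284,-196,-18],54],[[-315,-218,-20],60]]' 1 20; python3 -c "
from h import *
go([.48,-.31,.23],100)"
```

```text
time: 2.58
tool_pos: [0.3788, 0.2236, 0.2471]
tool_rot: [3.141, -0.0, 1.854]
contact_force: [1.1, 0.3, 0.1]
opening: 0.0916
shift [-540.6  -52.1   16.9] turn 6.2 dist 543 q6 0.08
```

```bash
python3 -m pendant '[[[-40,-5,2],0],[[-80,-10,4],0],[[-120,-15,6],0],[[-161,-20,8],0],[[-202,-24,10],0],[[-243,-28,12],0],[[-284,-32,14],0],[[-325,-36,16],0],[[-366,-40,18],0],[[-407,-42,20],0]]'; python3 -c "
from h import *
go([.52,-.30,.19],106)"
```

```text
time: 3.42
tool_pos: [0.4521, -0.1811, 0.2271]
tool_rot: [3.141, 0.0, 1.854]
contact_force: [1.5, 0.9, 0.7]
opening: 0.0915
shift [-133.1   31.9   37.1] turn 0.2 dist 142 q6 -0.82
```

```bash
python3 -m pendant '[[[-40,10,8],0],[[-80,15,16],0],[[-115,20,24],0],[[-115,20,24],0]]'; python3 -c "
from h import *
go([.52,-.30,.19],106)
cv2.imwrite('pics/w1.png',robot.read_camera('wrist')[:,:,::-1])
for q in ['key_grip','band','screw']: print(q,[(round(float(d['p']),2),d['xy'][0]*640,d['xy'][1]*480) for d in robot.find_in('wrist',q)])
"
```

```text
time: 3.75
tool_pos: [0.5043, -0.2915, 0.2]
tool_rot: [-3.141, 0.0, 1.85]
contact_force: [-2.7, 1.3, -1.5]
opening: 0.092
shift [-12.5  12.8  10. ] turn -0.0 dist 20 q6 -0.93
key_grip [(0.72, 324.67199999999997, 276.0)]
band [(0.89, 327.616, 254.88000000000002)]
screw []
```

View pics/w1.png

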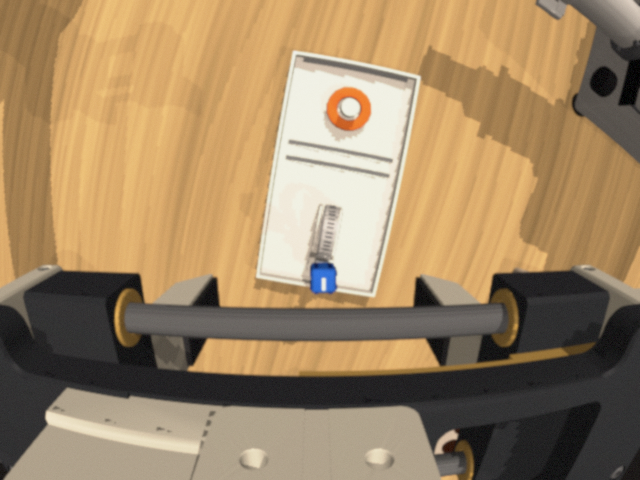

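```bash
python3 -c "
from h import *
crop('pics/w1.png','pics/w1c.png',290,195,70,110,7)
s=robot.observe();print(s['tool_pos'],proj('wrist',s['tool_pos']))
print(tri([('scene',(125,346)),('top',(513,267)),('wrist',(322.5,276))]))
print(proj('wrist',[.521,-.326,.078]))
"
```

```text
[ 0.50320232 -0.28517171  0.20320875] [[315.5700005  295.37916783]]
(array([ 0.52012122, -0.3242253 ,  0.074528  ]), [np.float64(2.3), np.float64(3.1), np.float64(4.7)])
[[322.36590355 285.3760146 ]]
```

View pics/w1c.png

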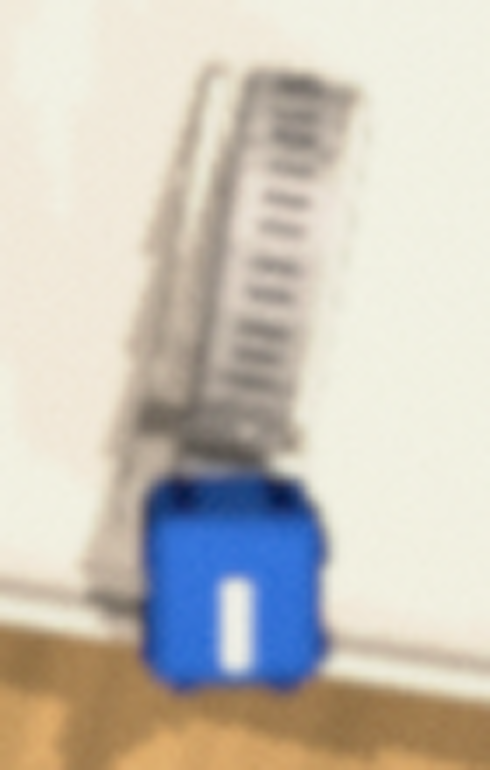

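```bash
python3 -c "
from h import *
go([.52,-.31,.165],106.5)
"
```

```text
shift [-28.6   9.2  38.2] turn -0.3 dist 49 q6 -0.93
```

```bash
python3 -m pendant '[[[-15,5,20],0],[[-28,9,38],0],[[-28,9,38],0],[[-28,9,38],0]]'; python3 -c "
from h import *
C=cal('wrist');s=robot.observe()
im=robot.read_camera('wrist')[:,:,::-1];cv2.imwrite('pics/w2.png',im)
print(s['tool_pos'],robot.observe()['tool_pos'])
hsv=cv2.cvtColor(np.ascontiguousarray(im),cv2.COLOR_BGR2HSV);m=cv2.inRange(hsv,(100,120,40),(130,255,255))
n,l,st,ce=cv2.connectedComponentsWithStats(m);i=1+np.argmax(st[1:,4]);print(st[i],ce[i])
cnt=np.argwhere(l==i)[:,::-1].astype(np.float32);print(cv2.minAreaRect(cnt))
np.save('C.npy',np.array(C,dtype=object),allow_pickle=True)
print(proj('wrist',[.521,-.326,.078],C),proj('wrist',s['tool_pos'],C))
crop('pics/w2.png','pics/w2c.png',280,190,90,110,7)
"
```

```text
time: 4.28
tool_pos: [0.5193, -0.3082, 0.1653]
tool_rot: [3.141, -0.002, 1.855]
contact_force: [-0.3, 0.3, -0.1]
opening: 0.0916
[ 0.51934967 -0.30818904  0.16526002] [ 0.51965536 -0.30837421  0.16624273]
[295 251  29  35 783] [309.08045977 267.14303959]
((309.0, 268.0), (34.0, 28.0), 90.0)
[[310.67865857 269.88468882]] [[315.63286067 295.36045819]]
```

View pics/w2c.png

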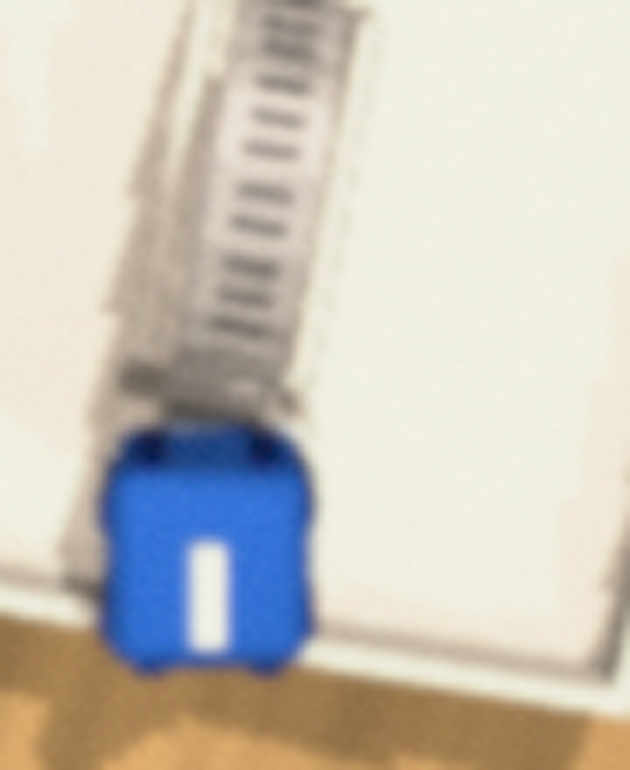

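```bash
python3 -c "
from h import *
C=tuple(np.load('C.npy',allow_pickle=True))
for z in(.083,.088,.093): print(atz('wrist',(309.9,271),z,C))
print(tri([('scene',(125,345)),('top',(513,267)),('wrist',(309.5,269),C)]))
print(tri([('scene',(125,345)),('wrist',(309.5,269),C)]))
crop('pics/scene0.png','pics/s_k.png',110,325,60,60,10)
crop('pics/top0.png','pics/t_k.png',470,250,60,40,12)
go([.521,-.3265,.0],106.5)
"
```

```text
[ 0.52029621 -0.32525699  0.083     ]
[ 0.51988625 -0.32357033  0.088     ]
[ 0.5194763  -0.32188366  0.093     ]
(array([ 0.52058186, -0.32543157,  0.07925014]), [np.float64(0.3), np.float64(0.7), np.float64(0.7)])
(array([ 0.51995909, -0.32555365,  0.07842258]), [np.float64(0.1), np.float64(0.1)])
shift [-17.9  -4.  166.2] turn -0.2 dist 167 q6 -0.95
```

View pics/s_k.png

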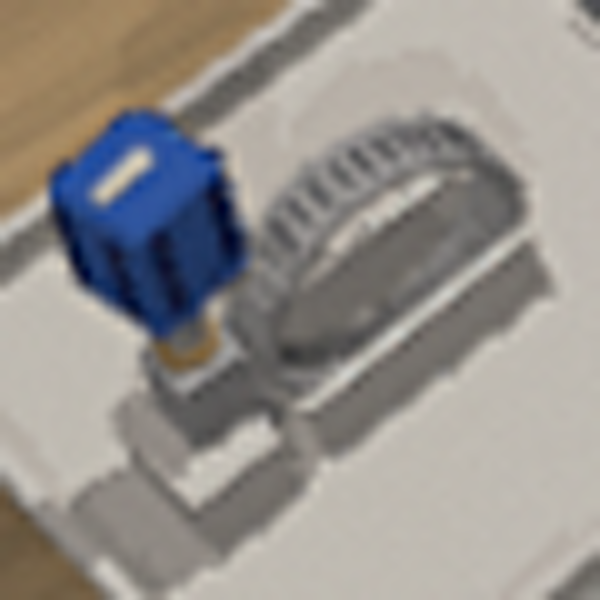

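View pics/t_k.png

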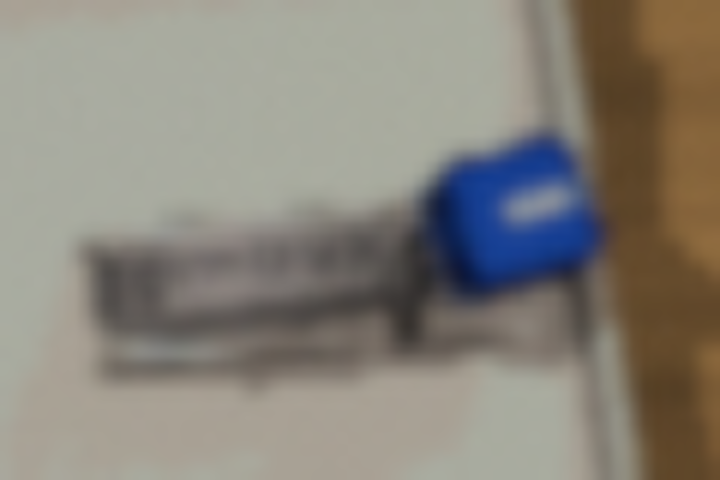

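```bash
python3 -c "
from h import *
C=tuple(np.load('C.npy',allow_pickle=True))
X,e=tri([('scene',(123.7,342.8)),('wrist',(309.9,271),C)]);print('top',X,e)
# screw neck just under the knob, at scene (129,359.5) z=X-.034 (between knob bottom & housing)
for z in (.040,.045,.05): print(z,atz('scene',(128.9,359),z))
# ring top points in wrist: band top middle
cx=lambda x,y:(280+x/7,190+y/7)
for p in [(285,30),(250,200),(240,330)]: print(atz('wrist',cx(*p),.058,C))
"
```

```text
top [ 0.51993589 -0.3252477   0.08458085] [np.float64(0.6), np.float64(0.6)]
0.04 [ 0.51904173 -0.33042401  0.04      ]
0.045 [ 0.52244885 -0.33073283  0.045     ]
0.05 [ 0.52585596 -0.33104165  0.05      ]
[ 0.51375178 -0.27579633  0.058     ]
[ 0.51529279 -0.29387297  0.058     ]
[ 0.51817976 -0.30750966  0.058     ]
```

```bash
python3 -c "
from h import *
go([.5203,-.3254,.060],106.2)
"; python3 -m pendant '[[[-17,-4,20],0],[[-17,-4,50],0],[[-17,-4,80],0],[[-17,-4,100],0],[[-17,-4,106],0],[[-17,-4,106],0]]'; python3 -c "
from h import *
go([.5203,-.3254,.060],106.2)
C=cal('wrist')
cv2.imwrite('pics/w3.png',robot.read_camera('wrist')[:,:,::-1])"
```

```text
shift [-16.6  -4.3 106.2] turn 0.1 dist 108 q6 -0.95
time: 4.83
tool_pos: [0.5203, -0.3247, 0.0602]
tool_rot: [3.141, -0.002, 1.856]
contact_force: [0.0, -0.3, -0.1]
opening: 0.0916
shift [-0.7 -0.2  0.2] turn 0.1 dist 1 q6 -0.97
```

View pics/w3.png

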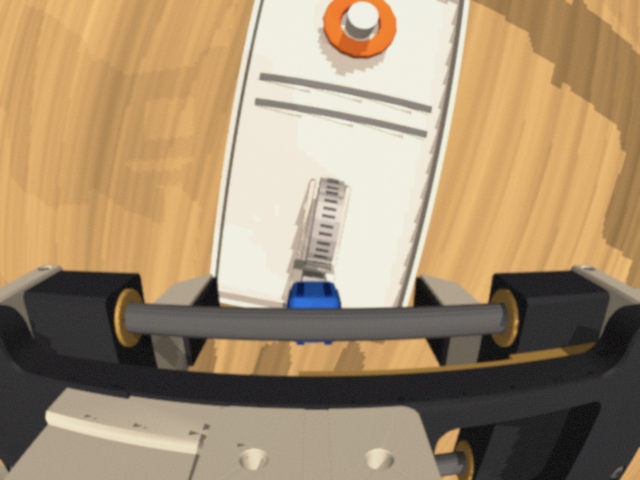

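```bash
python3 -m pendant '[[[0,0,0],0],[[0,0,0],0],[[0,0,0],0],[[0,0,0],0],[[0,0,0],0],[[0,0,0],0],[[0,0,0],0]]' 0 45;  python3 -m pendant '[[[0,0,0],0],[[0,0,0],0]]'
```

```text
time: 5.47
tool_pos: [0.5212, -0.3255, 0.0617]
tool_rot: [3.14, 0.0, 1.856]
contact_force: [0.2, -0.3, -0.4]
opening: 0.0503
time: 5.63
tool_pos: [0.5211, -0.3255, 0.0616]
tool_rot: [3.14, 0.0, 1.856]
contact_force: [-1.0, 0.8, -0.8]
opening: 0.0365
```

```bash
python3 -m pendant '[[[0,0,0],0],[[0,0,0],0],[[0,0,0],0],[[0,0,0],0],[[0,0,0],0]]'
```

```text
time: 6.05
tool_pos: [0.5209, -0.3255, 0.0615]
tool_rot: [3.14, 0.0, 1.856]
contact_force: [-1.2, -0.1, -0.2]
opening: 0.0197
```

Gripped (19.7 mm). Lift straight up.

```bash
python3 -m pendant '[[[0,0,-6],0],[[0,0,-15],0],[[0,0,-30],0],[[0,0,-50],0],[[0,0,-75],0],[[0,0,-100],0],[[0,0,-110],0],[[0,0,-110],0],[[0,0,-110],0]]'; python3 -c "
from h import *
C=cal('wrist')
cv2.imwrite('pics/w4.png',robot.read_camera('wrist')[:,:,::-1])
cv2.imwrite('pics/s4.png',robot.read_camera('scene')[:,:,::-1])
cv2.imwrite('pics/t4.png',robot.read_camera('top')[:,:,::-1])
crop('pics/s4.png','pics/s4c.png',60,240,200,150,4)
np.save('C.npy',np.array(C,dtype=object),allow_pickle=True)
print(robot.observe()['tool_pos'],robot.observe()['opening'])"
```

```text
time: 6.8
tool_pos: [0.5206, -0.3254, 0.1715]
tool_rot: [3.14, 0.0, 1.856]
contact_force: [-0.2, 0.1, -1.5]
opening: 0.0198
[ 0.51995763 -0.3249138   0.16958786] 0.019964690134466688
```

View pics/w4.png

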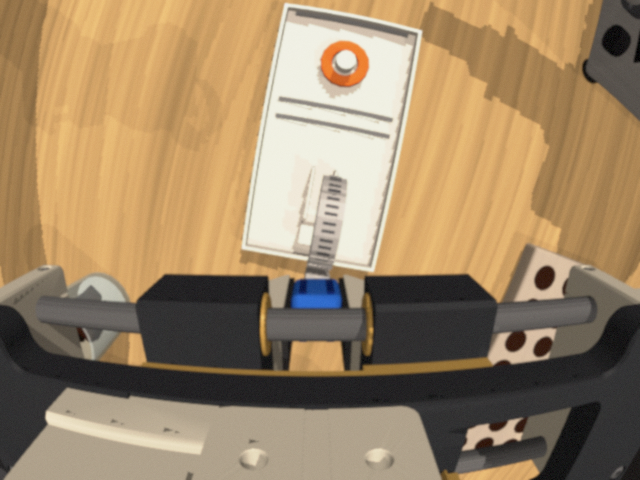

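View pics/s4c.png

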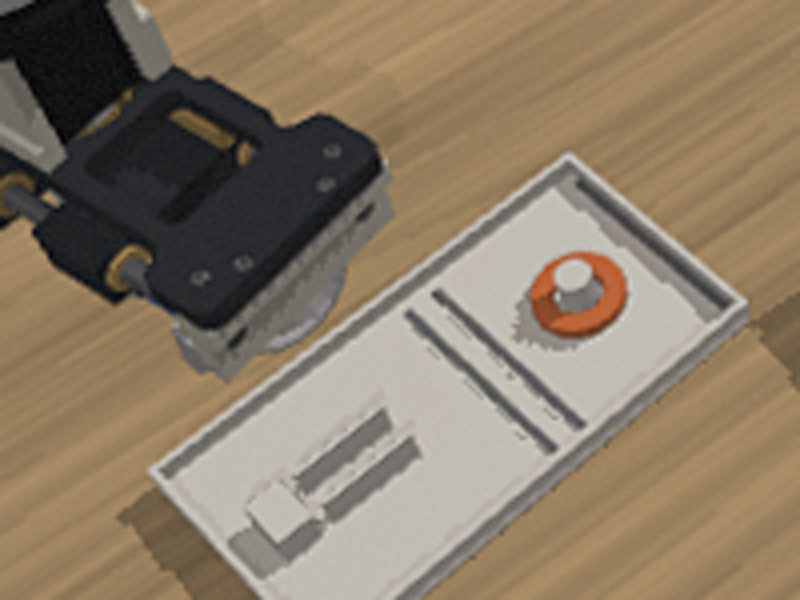

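```bash
python3 -c "
from h import *
crop('pics/w4.png','pics/w4c.png',280,150,90,150,5)"
```

```text
(no output)
```

View pics/w4c.png

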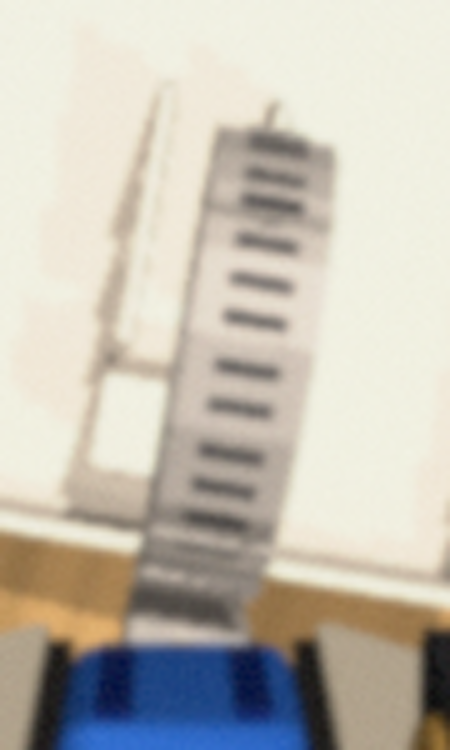

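```bash
cat > ring.py <<'E'
from h import *
from scipy.optimize import least_squares
def fitring(L,Rr,top,C,s,prior=(0.,-.0155),verb=True):
    Mt=R.from_euler("xyz",s["tool_rot"]).as_matrix(); tp=s["tool_pos"]
    th=np.radians(np.arange(-20,140,1.0))
    def curve(v,xo):
        yaw,rad,ax,ay,az,phx,phy=v   # yaw: band yaw in world; lean about band x, band y
        B=R.from_euler("ZYX",[yaw,phy,phx]).as_matrix()
        P=np.c_[np.full(len(th),xo),rad*np.cos(th)+.0325,rad*np.sin(th)-.046]  # rel to key_grip
        return tp+Mt@[ax,ay,az]+P@B.T
    def res(v):
        r=[]
        for pts,xo in((L,-.006),(Rr,.006)):
            c=proj("wrist",curve(v,xo),C)
            for p in pts: r.append(np.min(np.hypot(*(c-p).T)))
        c=proj("wrist",curve(v,0),C); r.append(2*(c[:,1].min()-top))
        r+=[(v[2]-prior[0])/.0015,v[3]/.001,(v[4]-prior[1])/.002,v[5]/.05,v[6]/.05,(v[1]-.0253)/.0015]
        return r
    y0=s["tool_rot"][2]-1.755
    o=least_squares(res,[y0,.025,0,0,-.0155,0,0],x_scale=[.1,.002,.002,.002,.002,.05,.05],diff_step=1e-4)
    if verb: print("yaw",np.degrees(o.x[0]).round(2),"rel tool",np.degrees(s["tool_rot"][2]-o.x[0]).round(2),"rad",o.x[1],"a",(o.x[2:5]*1000).round(1),"leans",np.degrees(o.x[5:]).round(1)); print(np.round(o.fun,1))
    return o.x
if __name__=="__main__":
    C=tuple(np.load("C.npy",allow_pickle=True)); s=dict(robot.observe()); s["tool_pos"]=np.array([.5202,-.3252,.1707])
    f=lambda a:[(280+x/5,150+y/5) for x,y in a]
    # left in image = world -x? check
    L=f([(218,140),(205,215),(185,320),(170,420),(155,520)]);Q=f([(333,155),(322,225),(308,330),(292,430),(275,540)])
    fitring(L,Q,150+130/5,C,s)
    fitring(Q,L,150+130/5,C,s)
E
python3 ring.py
```

```text
yaw 7.63 rel tool 98.68 rad 0.023689565187131004 a [ -0.7   0.1 -14.1] leans [-4.1 -3. ]
[ 0.7  0.8  0.3  0.5  0.4  0.2  1.   0.9  0.8  0.2 -0.1 -0.5  0.1  0.7
 -1.4 -1.  -1.1]
yaw -171.51 rel tool 277.83 rad 0.03387009888999663 a [ 11.4   0.8 -18.4] leans [-74.6   4.3]
[  1.8   1.7   2.    0.5   1.1   1.    1.3   1.9   1.4   0.9   2.2   7.6
   0.8  -1.5 -26.    1.5   5.7]
```

```bash
cat > tgt.py <<'E'
from h import *
import sys
# args: distance of ring centre before flange (mm), z ring centre, extra y shift
F=np.array([.65095,-.00766]); YAW=-6.6; REL=99.8; A=(-.0003,0,-.0148)
def target(dx,z,dy=0):
    y=np.radians(YAW); d=np.array([np.cos(y),np.sin(y)]); n=np.array([-d[1],d[0]])
    ring=np.r_[F-d*dx/1000+n*dy/1000,z]
    key=ring+np.r_[-.0325*n,.046]
    ty=np.radians(YAW+REL); M=R.from_euler("xyz",[np.pi,0,ty]).as_matrix()
    return key-M@np.array(A),YAW+REL
if __name__=="__main__":
    P,y=target(*map(float,sys.argv[1:])); print(P.round(4),round(y,1)); go(P,y)
E
python3 tgt.py 105 .14
```

```text
[ 0.5429 -0.0276  0.1712] 93.2
shift [278.9 105.5  -0.9] turn 13.1 dist 298 q6 -0.97
```

```bash
python3 -m pendant '[[[20,7,0],1],[[55,20,0],3],[[90,34,0],5],[[125,47,0],7],[[160,60,0],9],[[195,74,0],11],[[230,88,0],12],[[260,98,0],13],[[279,105,-1],13],[[279,105,-1],13]]'; python3 -m pendant '[[[0,0,0],0],[[0,0,0],0]]'; python3 -c "
from h import *
C=cal('wrist');s=robot.observe();print(s['tool_pos'],s['tool_rot'])
cv2.imwrite('pics/w5.png',robot.read_camera('wrist')[:,:,::-1])
cv2.imwrite('pics/s5.png',robot.read_camera('scene')[:,:,::-1])
cv2.imwrite('pics/t5.png',robot.read_camera('top')[:,:,::-1])
crop('pics/s5.png','pics/s5c.png',240,160,160,120,5)
crop('pics/t5.png','pics/t5c.png',285,130,120,115,5)
np.save('C.npy',np.array(C+(s['tool_pos'],s['tool_rot']),dtype=object),allow_pickle=True)
"
```

```text
time: 7.78
tool_pos: [0.5417, -0.0235, 0.1702]
tool_rot: [-3.138, -0.005, 1.633]
contact_force: [-0.1, -0.5, -0.8]
opening: 0.0196
time: 7.95
tool_pos: [0.5411, -0.0233, 0.1691]
tool_rot: [-3.136, -0.005, 1.633]
contact_force: [0.9, -0.3, -0.8]
opening: 0.02
[ 0.54111549 -0.02333194  0.16910941] [-3.13618083 -0.00512437  1.63330754]
```

View pics/w5.png

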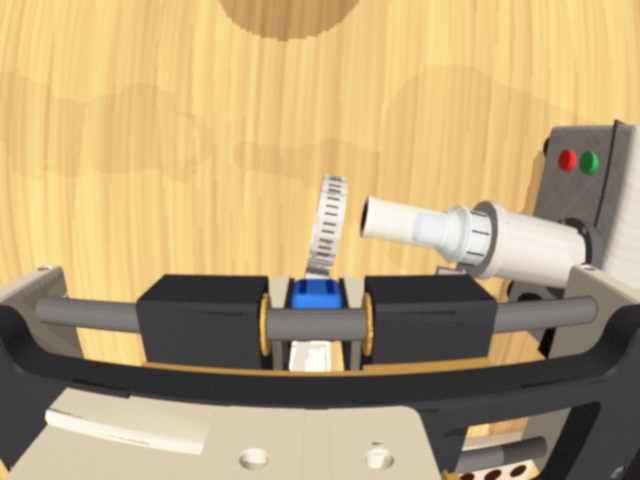

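View pics/s5c.png

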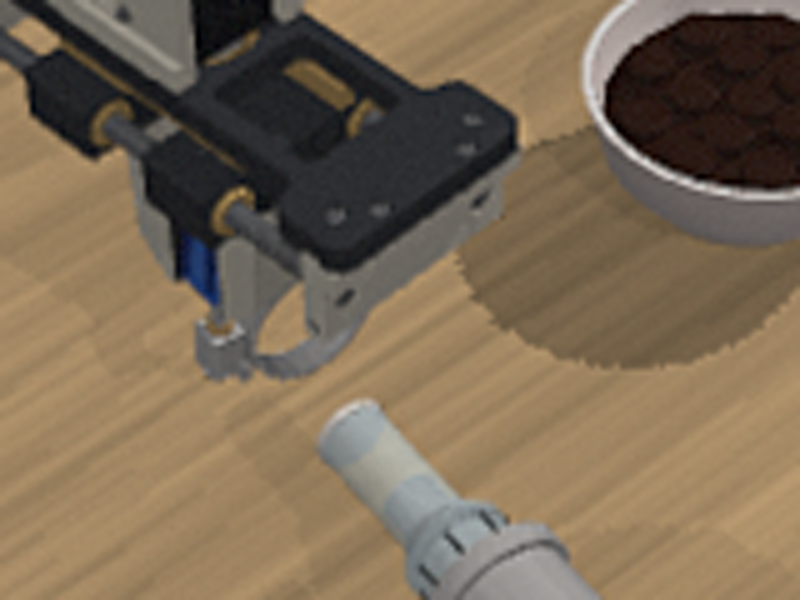

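View pics/t5c.png

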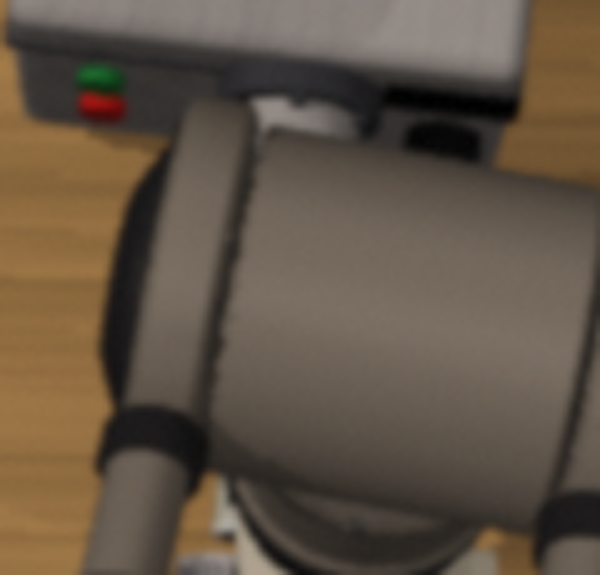

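```bash
python3 -c "
from h import *
crop('pics/w5.png','pics/w5c.png',300,160,200,140,4)"
```

```text
(no output)
```

View pics/w5c.png

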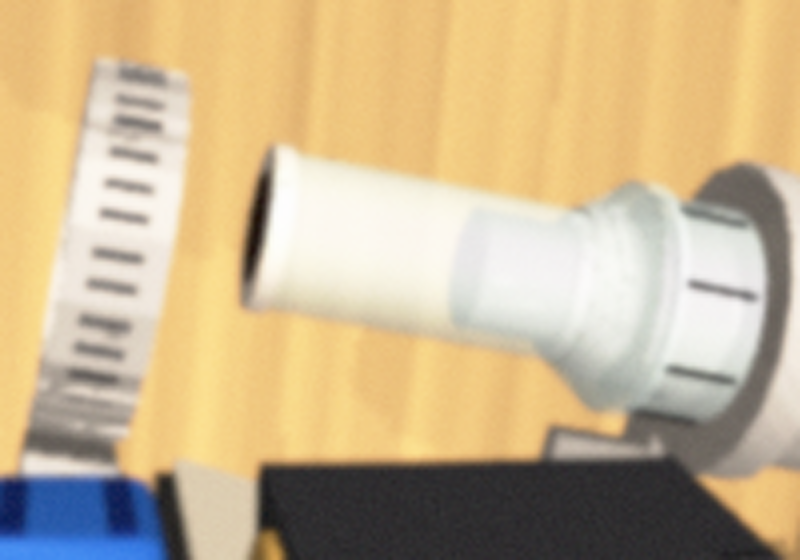

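```bash
cat > fitw.py <<'E'
from h import *
from scipy.optimize import least_squares
def fitw(edges,tip,C,z=.1):
    def res(v):
        x,y,yaw=v; d=np.array([np.cos(yaw),np.sin(yaw),0]); o=np.array([x,y,z]); r=[]
        for p,rad in edges:
            ro,rd=ray("wrist",p,C); k=np.cross(rd,d); r.append(1000*abs((ro-o)@k)/np.linalg.norm(k)-rad)
        for p,ax in tip: r+=list(.7*(proj("wrist",o-ax*d,C)[0]-p))
        return r
    s=least_squares(res,[.651,-.0077,-.115],x_scale=[.01,.01,.1]); return s
if __name__=="__main__":
    a=np.load("C.npy",allow_pickle=True); C=tuple(a[:5])
    f=lambda x,y:(300+x/4,160+y/4)
    E=[(f(310,155),12.5),(f(540,205),12.5),(f(280,310),12.5),(f(510,348),12.5),(f(640,183),19.5),(f(600,408),19.5),(f(725,203),18),(f(690,420),18)]
    for z in(.098,.1,.102):
        s=fitw(E,[(f(266,228),.08)],C,z); print(s.x,np.degrees(s.x[2]),s.fun.round(1))
    s=dict(tool_pos=a[5],tool_rot=a[6])
    from ring import fitring
    L=[f(*p) for p in[(97,62),(85,130),(65,230),(50,310),(38,385)]];Q=[f(*p) for p in[(188,75),(187,130),(177,230),(160,320),(140,410)]]
    fitring(L,Q,160+58/4,C,s)
E
python3 fitw.py
```

```text
[ 0.65100436 -0.00684317 -0.1112166 ] -6.37224177352165 [ 0.1 -0.6 -0.1 -0.6 -0.7 -0.4  0.7  0.5  0.  -0.1]
[ 0.65071211 -0.00648947 -0.11121855] -6.372353769201594 [-0.1 -0.7 -0.2 -0.7 -0.8 -0.6  0.5  0.3  0.  -0.1]
[ 0.65041985 -0.00613577 -0.11122078] -6.372481045306655 [-0.2 -0.8 -0.3 -0.8 -1.  -0.8  0.4  0.1  0.  -0.1]
yaw -6.01 rel tool 99.59 rad 0.024552806219419018 a [ -0.4  -0.2 -16.4] leans [-3.4 -2. ]
[ 0.1  0.1  0.5  0.8  0.6  0.4  0.5  0.7  0.7  0.6 -0.1 -0.3 -0.2 -0.4
 -1.2 -0.7 -0.5]
```

```bash
cat > ov.py <<'E'
from h import *
def clampwire(tp,trot,rel=99.6,a=(-.4,-.2,-15.5),phx=0,phy=0,rad=.0246):
    Mt=R.from_euler("xyz",trot).as_matrix(); yaw=trot[2]-np.radians(rel)
    B=R.from_euler("ZYX",[yaw,phy,phx]).as_matrix(); key=tp+Mt@(np.array(a)/1000)
    W=[]; th=np.radians(np.arange(0,361,5))
    for xo in(-.006,.006): W.append(np.c_[np.full(len(th),xo),rad*np.cos(th),rad*np.sin(th)])
    def box(c,h):
        c=np.array(c);h=np.array(h)
        q=[(-1,-1),(1,-1),(1,1),(-1,1),(-1,-1)]
        return [c+h*np.array([x,y,s]) for s in(-1,1) for x,y in[(0,0)] for _ in[0] for x,y in[(0,0)]][:0]+[np.array([c+h*[x,y,s] for x,y in q]) for s in(-1,1)]+[np.array([c+h*[x,y,-1],c+h*[x,y,1]]) for x,y in q[:4]]
    W+=box([0,-.0325,0],[.0065,.006,.009])
    o=np.array([0,-.0325,.046])
    W=[(w-o)@B.T+key for w in W]
    return W,key+B@(-o)
def spoutwire(F,yaw,z=.1):
    d=np.array([np.cos(yaw),np.sin(yaw),0]);n=np.array([-d[1],d[0],0]);o=np.array([F[0],F[1],z]);u=np.array([0,0,1]);W=[];th=np.radians(np.arange(0,361,5))
    for ax,r in[(-80,12.5),(-19,19.5),(-15,19.5),(0,27)]: W.append(o+d*ax/1000+r/1000*(np.cos(th)[:,None]*n+np.sin(th)[:,None]*u))
    W.append(np.array([o+d*x-.0325*n+y*n-.0105*u for x,y in[(0,-.007),(-.018,-.007),(-.018,.007),(0,.007)]])); return W
def draw(c,src,dst,Ws,box,s,C=None):
    x0,y0,w,h=box; im=cv2.resize(cv2.imread(src)[y0:y0+h,x0:x0+w],None,fx=s,fy=s,interpolation=cv2.INTER_CUBIC)
    for W,col in Ws:
        for w in W:
            p=((proj(c,w,C)-[x0-.5+.5,y0])*s).astype(np.int32); cv2.polylines(im,[p.reshape(-1,1,2)],False,col,1)
    cv2.imwrite(dst,im)
E
python3 - <<'E'
from ov import *
a=np.load("C.npy",allow_pickle=True);C=tuple(a[:5])
W,rc=clampwire(a[5],a[6]);print(rc)
S=spoutwire([.6507,-.0065],np.radians(-6.37))
draw("scene","pics/s5.png","pics/s5o.png",[(W,(0,0,255)),(S,(0,200,0))],(265,190,130,110),6)
E
```

```text
[0.54443709 0.00850319 0.13860801]
```

View pics/s5o.png

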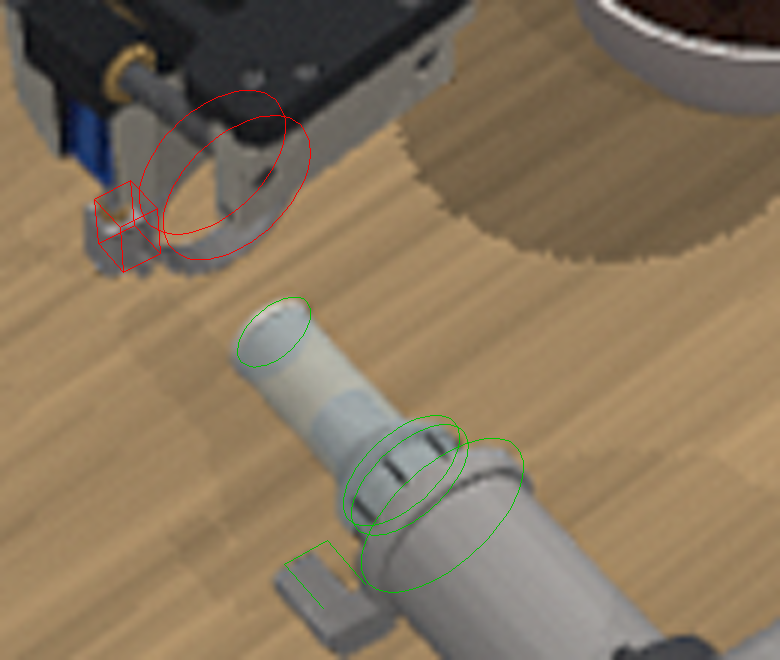

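```bash
python3 - <<'E'
from ov import *
a=np.load("C.npy",allow_pickle=True);C=tuple(a[:5])
S=spoutwire([.6507,-.0065],np.radians(-6.37))
for ph in(-3.5,-6):
    W,rc=clampwire(a[5],a[6],phx=np.radians(ph),a=(-.4,-.2,-16));print(rc)
    draw("scene","pics/s5.png","pics/s5o%d.png"%-ph,[(W,(0,0,255)),(S,(0,200,0))],(265,190,130,110),6)
    draw("wrist","pics/w5.png","pics/w5o%d.png"%-ph,[(W,(0,0,255)),(S,(0,200,0))],(300,160,200,140),4,C)
E
```

```text
[0.54413916 0.00564776 0.13720972]
[0.54391715 0.00354194 0.13596282]
```

View pics/s5o3.png

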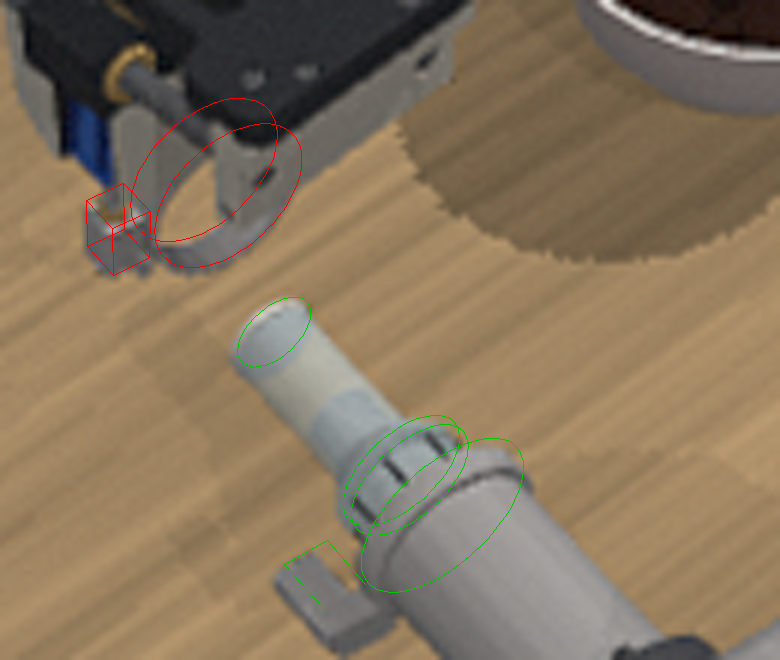

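View pics/w5o3.png

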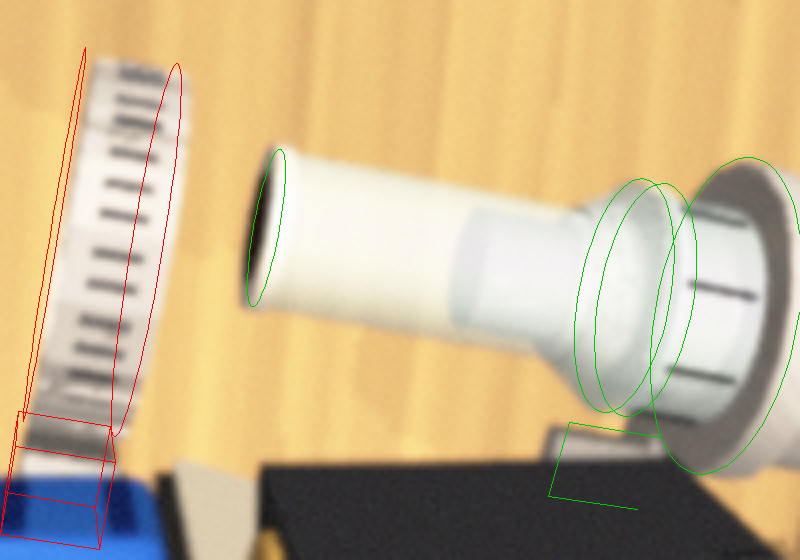

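```bash
python3 -m pendant '[[[0,0,12],0],[[0,0,26],0],[[0,0,36],0],[[0,0,37],0],[[0,0,37],0],[[0,0,37],0]]'; cat > look.py <<'E'
from ov import *
import sys
n=sys.argv[1]
C=cal('wrist');s=robot.observe();print(s['tool_pos'].round(4),s['tool_rot'].round(4),s['contact_force'].round(1),s['torque'].round(2))
cv2.imwrite(f'pics/w{n}.png',robot.read_camera('wrist')[:,:,::-1])
cv2.imwrite(f'pics/s{n}.png',robot.read_camera('scene')[:,:,::-1])
np.save('C.npy',np.array(C+(s['tool_pos'],s['tool_rot']),dtype=object),allow_pickle=True)
crop(f'pics/s{n}.png',f'pics/s{n}c.png',265,190,130,110,6)
crop(f'pics/w{n}.png',f'pics/w{n}c.png',280,150,240,160,3)
E
python3 look.py 6
```

```text
time: 8.6
tool_pos: [0.5417, -0.0248, 0.1331]
tool_rot: [-3.138, -0.004, 1.631]
contact_force: [-0.7, -0.1, -1.8]
opening: 0.0198
[ 0.5417 -0.0248  0.1331] [-3.1381 -0.0044  1.6308] [-0.7 -0.1 -1.8] [-0.17  0.02  0.04]
```

View pics/s6c.png

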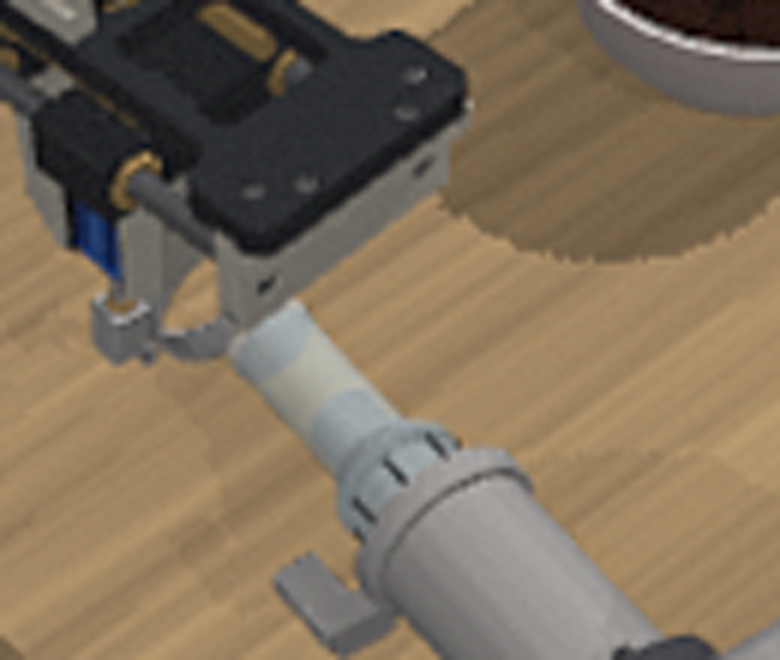

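View pics/w6c.png

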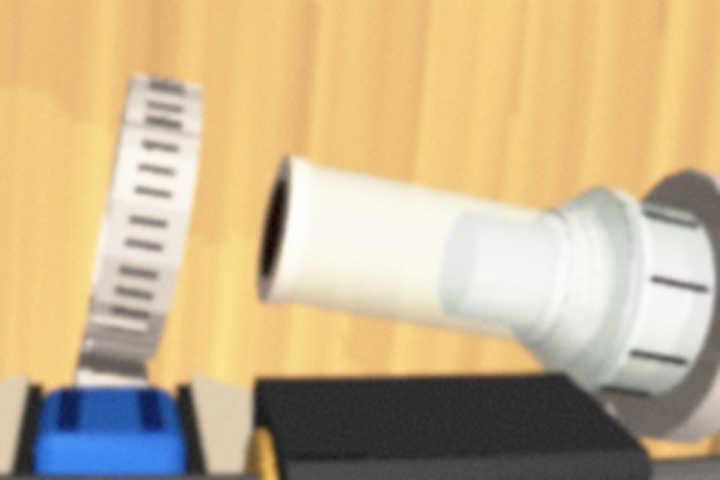

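```bash
cat > rel.py <<'E'
from fitw import *; from ring import fitring; from ov import *
def rel(L,Q,top,E,tip,sc=3,x0=280,y0=150,prior=(0.,-.0155)):
    a=np.load("C.npy",allow_pickle=True); C=tuple(a[:5]); s=dict(tool_pos=a[5],tool_rot=a[6])
    f=lambda p:(x0+p[0]/sc,y0+p[1]/sc)
    sp=fitw([(f(p),r) for p,r in E],[(f(tip[0]),tip[1])] if tip else [],C); print(sp.x,np.degrees(sp.x[2]),sp.fun.round(1))
    v=fitring([f(p) for p in L],[f(p) for p in Q],y0+top/sc,C,s,prior)
    W,rc=clampwire(a[5],a[6],rel=np.degrees(s["tool_rot"][2]-v[0]),a=v[2:5]*1000,phx=v[5],phy=v[6],rad=v[1])
    d=np.array([np.cos(sp.x[2]),np.sin(sp.x[2])]);n=np.array([-d[1],d[0]]);q=rc[:2]-sp.x[:2]
    print("ring along",(q@d*1000).round(1),"lat",(q@n*1000).round(1),"z",rc[2])
    return sp.x,W
E
python3 - <<'E'
from rel import *
x,W=rel([(130,80),(118,160),(108,230),(95,300),(88,340)],[(203,92),(200,150),(190,220),(172,300),(158,360)],73,
[((330,168),12.5),((520,205),12.5),((290,303),12.5),((480,330),12.5),((605,190),19.5),((565,380),19.5)],((276,230),.08))
a=np.load("C.npy",allow_pickle=True)
draw("wrist","pics/w6.png","pics/w6o.png",[(W,(0,0,255)),(spoutwire(x[:2],x[2]),(0,200,0))],(280,150,240,160),3,tuple(a[:5]))
draw("scene","pics/s6.png","pics/s6o.png",[(W,(0,0,255)),(spoutwire(x[:2],x[2]),(0,200,0))],(265,190,130,110),6)
E
```

```text
[ 0.64965649 -0.00604401 -0.1051463 ] -6.024439308377761 [-0.1 -0.3 -0.1 -0.8 -1.3 -1.1  0.  -0.1]
yaw -6.32 rel tool 99.75 rad 0.026258987448128053 a [ -0.8   0.5 -16. ] leans [-5.2 -0.7]
[ 0.4  0.3  0.5  0.2  0.4  0.2  0.4  0.4  0.5  0.4 -0.1 -0.5  0.5 -0.2
 -1.8 -0.2  0.6]
ring along -104.0 lat -2.5 z 0.10035480483248943
```

View pics/w6o.png

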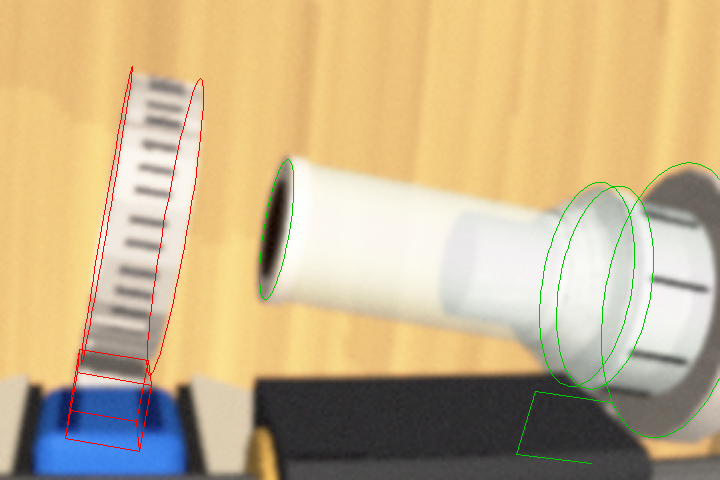

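View pics/s6o.png

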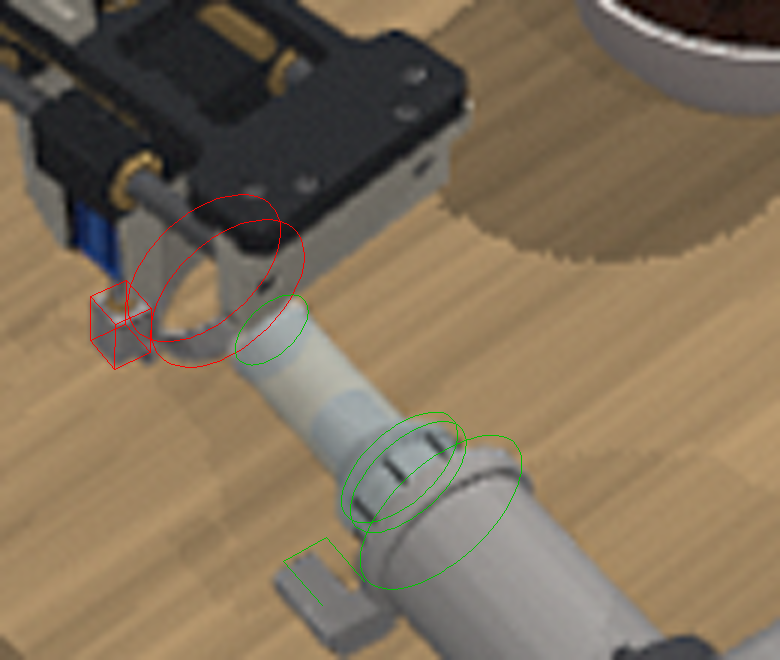

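```bash
python3 -m pendant '[[[1.5,0.3,1],0],[[0.8,4,1],0],[[-0.2,10,1],0],[[-1.2,16,1],0],[[-2.3,22,1],0],[[-3.3,28,1],0],[[-4.5,35,1],0],[[-5.3,39.7,1],0],[[-5.3,39.7,1],0],[[-5.3,39.7,1],0]]'; python3 look.py 7
```

```text
time: 9.53
tool_pos: [0.5819, -0.0275, 0.1321]
tool_rot: [-3.138, -0.004, 1.631]
contact_force: [0.5, 0.1, -1.7]
opening: 0.0199
[ 0.5819 -0.0275  0.1321] [-3.1384 -0.0043  1.6312] [ 0.5  0.1 -1.7] [-0.03  0.05  0.02]
```

View pics/s7c.png

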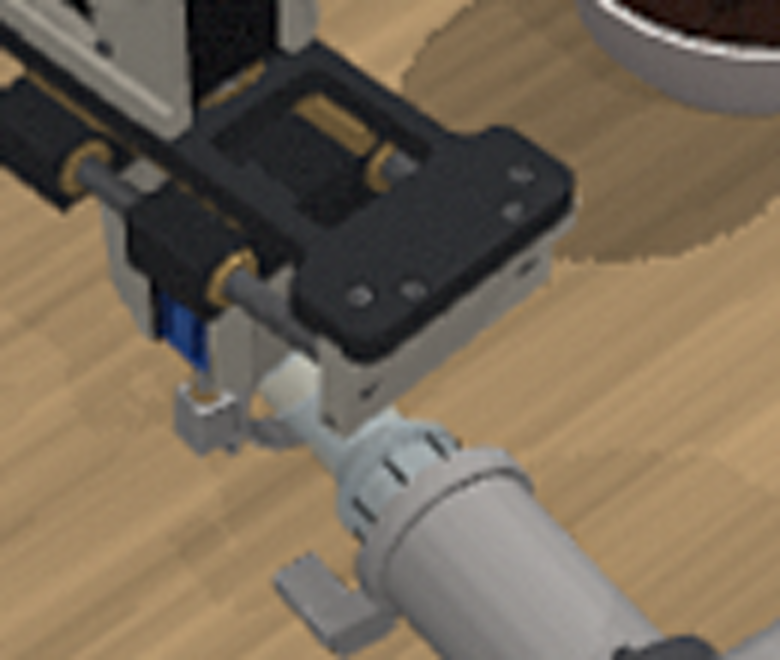

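View pics/w7c.png

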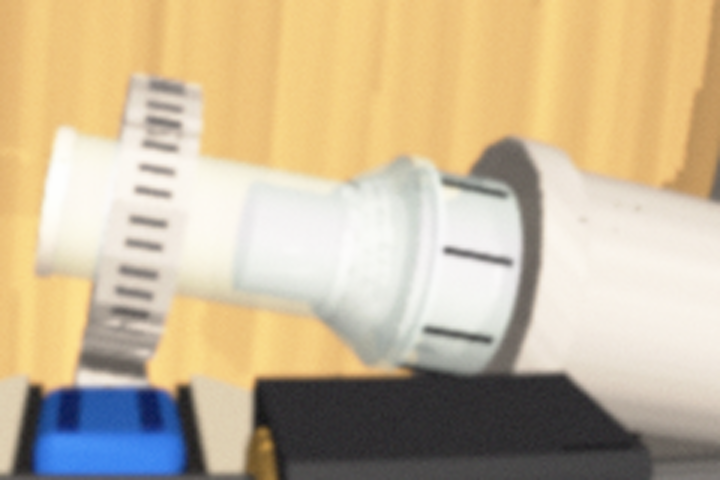

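```bash
python3 -m pendant '[[[-0.9,5,0],0],[[-1.8,10.5,0],0],[[-2.7,16,0],0],[[-3.7,22,0],0],[[-4.5,27,0],0],[[-5,29.6,0],0],[[-5,29.6,0],0],[[-5,29.6,0],0]]'; python3 look.py 8
```

```text
time: 10.3
tool_pos: [0.6113, -0.0306, 0.1318]
tool_rot: [-3.138, -0.004, 1.631]
contact_force: [0.7, 0.5, -1.6]
opening: 0.0196
[ 0.6113 -0.0306  0.1318] [-3.1377 -0.0045  1.6313] [ 0.7  0.5 -1.6] [-0.1  -0.01 -0.01]
```

View pics/s8c.png

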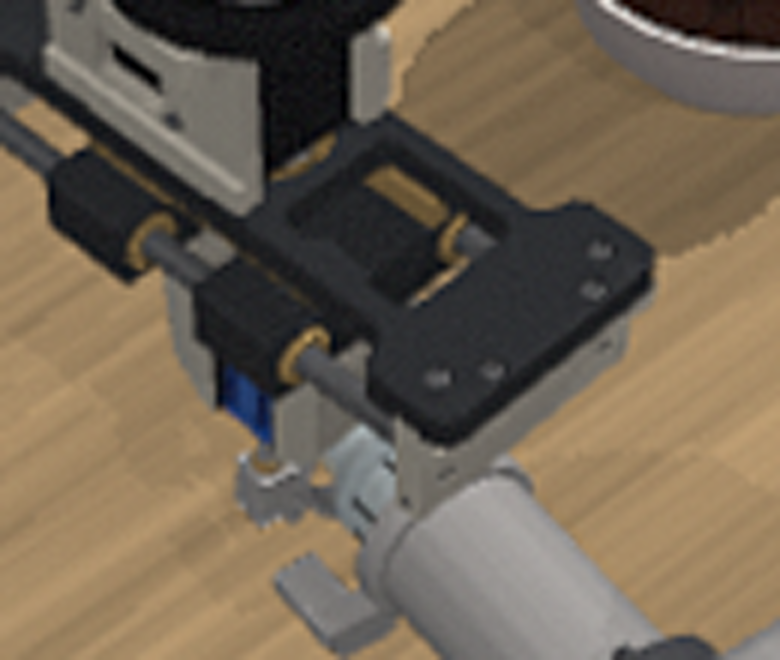

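View pics/w8c.png

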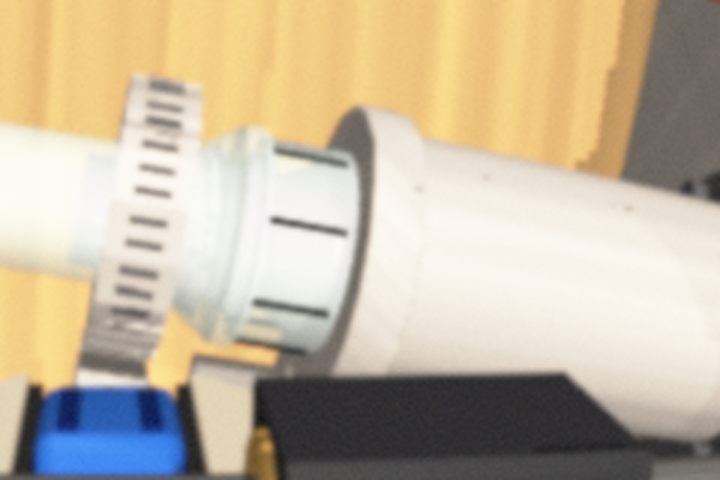

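```bash
python3 -m pendant '[[[-0.7,0,-0.8],0],[[-1.1,2.5,-0.8],0],[[-1.5,5,-0.8],0],[[-2,7.5,-0.8],0],[[-2.4,10,-0.8],0],[[-2.7,11.7,-0.8],0],[[-2.7,11.7,-0.8],0],[[-2.7,11.7,-0.8],0]]'; python3 look.py 9
```

```text
time: 11.07
tool_pos: [0.623, -0.0325, 0.1326]
tool_rot: [-3.138, -0.004, 1.631]
contact_force: [-0.4, 0.7, -1.8]
opening: 0.0195
[ 0.623  -0.0325  0.1326] [-3.1376 -0.0045  1.6313] [-0.4  0.7 -1.8] [-0.1   0.05 -0.05]
```

View pics/s9c.png

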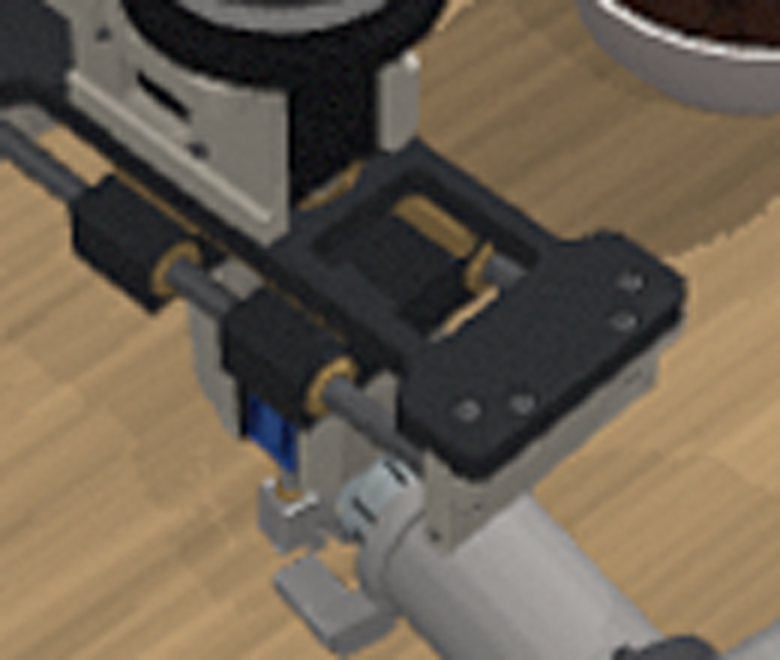

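View pics/w9c.png

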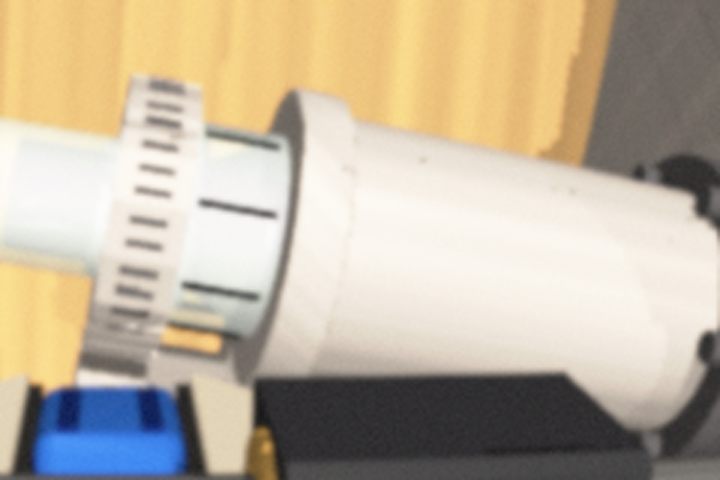

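```bash
python3 -m pendant '[[[-0.3,2,0],0],[[-0.7,4,0],0],[[-1,6,0],0],[[-1.3,8,0],0],[[-1.5,9,0],0],[[-1.5,9,0],0],[[-1.5,9,0],0]]'; python3 look.py 10
```

```text
time: 11.75
tool_pos: [0.6319, -0.0335, 0.1325]
tool_rot: [-3.137, -0.005, 1.631]
contact_force: [-1.0, 0.9, -1.6]
opening: 0.0199
[ 0.6319 -0.0335  0.1325] [-3.1375 -0.0045  1.6313] [-1.   0.9 -1.6] [-0.13  0.07  0.01]
```

View pics/s10c.png

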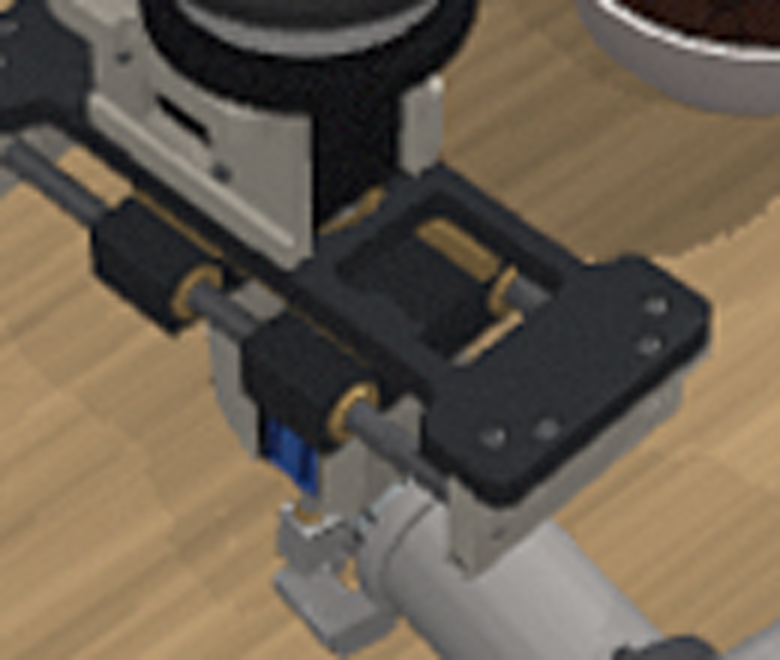

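View pics/w10c.png

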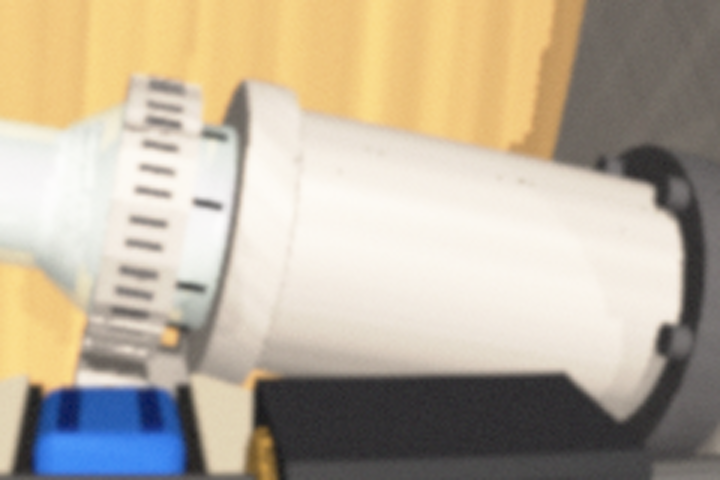

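```bash
python3 -m pendant '[[[-0.1,0.7,0],0],[[-0.2,1.4,0],0],[[-0.3,2,0],0],[[-0.5,2.7,0],0],[[-0.5,3,0],0],[[-0.5,3,0],0]]'; python3 -m pendant '[[[-0.1,0.4,0],0],[[-0.1,0.8,0],0],[[-0.2,1,0],0],[[-0.2,1,0],0]]'
```

```text
time: 12.35
tool_pos: [0.6349, -0.0338, 0.1325]
tool_rot: [-3.137, -0.005, 1.631]
contact_force: [-0.2, 0.1, -1.4]
opening: 0.0198
time: 12.68
tool_pos: [0.636, -0.0339, 0.1325]
tool_rot: [-3.137, -0.005, 1.631]
contact_force: [0.7, -0.1, -0.8]
opening: 0.0201
```

```bash
python3 -m pendant '[[[-0.1,0.4,0],0],[[-0.1,0.7,0],0],[[-0.2,1,0],0],[[-0.2,1,0],0]]';python3 look.py 11
```

```text
time: 13.02
tool_pos: [0.6371, -0.0341, 0.1325]
tool_rot: [-3.138, -0.005, 1.631]
contact_force: [-0.6, -0.4, -1.5]
opening: 0.0198
[ 0.6371 -0.0341  0.1325] [-3.1375 -0.0045  1.6312] [-0.6 -0.4 -1.5] [-0.1   0.02  0.02]
```

View pics/w11c.png

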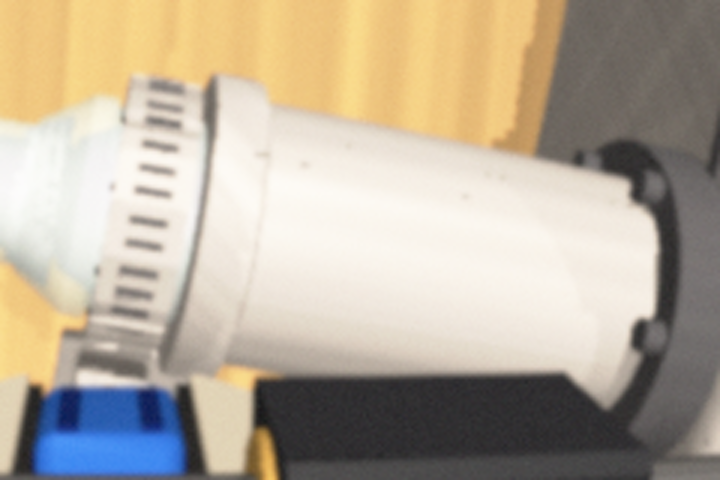

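View pics/s11c.png

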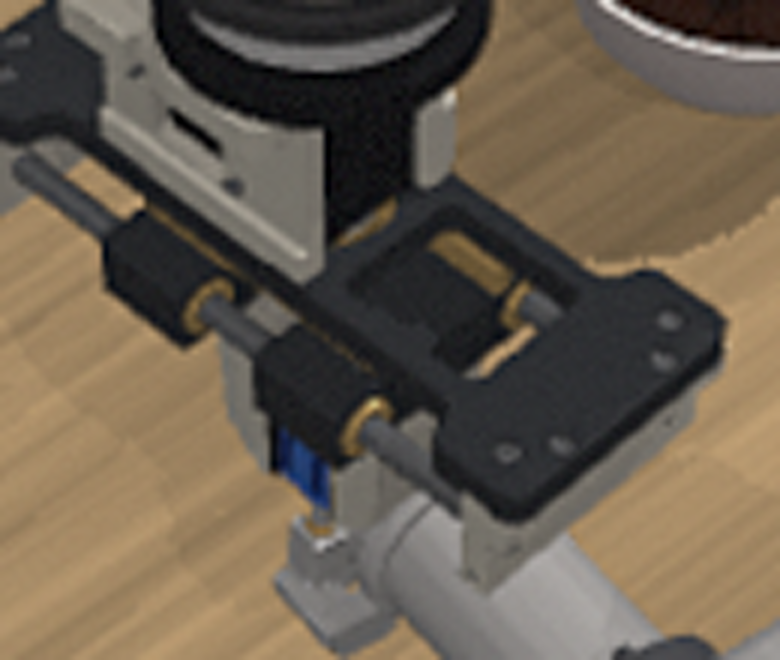

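```bash
python3 -m pendant '[[[-0.1,0.4,0],0],[[-0.1,0.8,0],0],[[-0.2,1,0],0],[[-0.2,1,0],0]]'; python3 -m pendant '[[[-0.1,0.3,0],0],[[-0.1,0.6,0],0],[[-0.1,0.6,0],0]]'
```

```text
time: 13.45
tool_pos: [0.6381, -0.0342, 0.1325]
tool_rot: [-3.137, -0.005, 1.631]
contact_force: [0.7, 0.1, -0.4]
opening: 0.0197
time: 13.7
tool_pos: [0.6386, -0.0343, 0.1325]
tool_rot: [-3.137, -0.005, 1.631]
contact_force: [-0.5, 0.7, -0.9]
opening: 0.02
```

```bash
python3 -m pendant '[[[-0.1,0.3,0],0],[[-0.1,0.6,0],0],[[-0.1,0.6,0],0]]'; python3 -m pendant '[[[-0.1,0.3,0],0],[[-0.1,0.6,0],0],[[-0.1,0.6,0],0]]'; python3 look.py 12; python3 -c "
from h import *
crop('pics/w12.png','pics/w12c.png',300,165,60,110,7)"
```

```text
time: 13.95
tool_pos: [0.639, -0.0344, 0.1324]
tool_rot: [-3.136, -0.005, 1.631]
contact_force: [-1.3, -0.1, -0.9]
opening: 0.0197
time: 14.2
tool_pos: [0.6391, -0.0345, 0.1323]
tool_rot: [-3.135, -0.005, 1.631]
contact_force: [-2.8, -0.4, 0.2]
opening: 0.0201
[ 0.6391 -0.0345  0.1323] [-3.1354 -0.0046  1.6313] [-2.8 -0.4  0.2] [-0.12  0.7   0.08]
```

View pics/w12c.png

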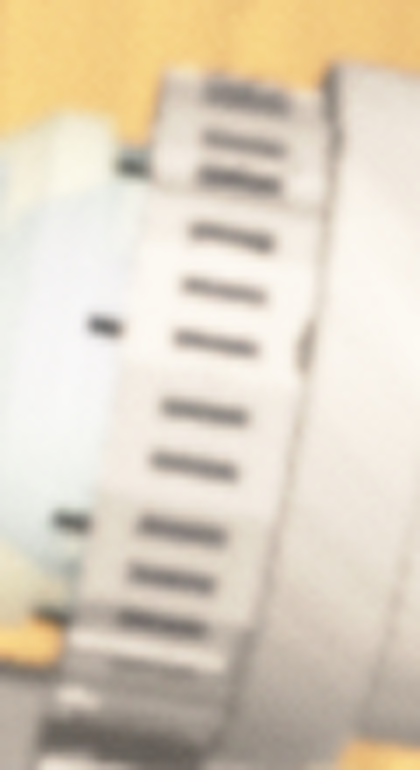

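```bash
python3 -m pendant '[[[0,0,0],0],[[0,0,0],0],[[0,0,0],0],[[0,0,0],0],[[0,0,0],0],[[0,0,0],0]]' 0.45 45; python3 look.py 13; python3 -c "
from h import *
crop('pics/w13.png','pics/w13c.png',290,165,90,130,5)"
```

```text
time: 14.8
tool_pos: [0.6393, -0.0345, 0.1324]
tool_rot: [-3.136, -0.005, 1.631]
contact_force: [-0.0, -0.3, 0.2]
opening: 0.0418
[ 0.6393 -0.0345  0.1324] [-3.136  -0.0046  1.6313] [-0.  -0.3  0.2] [-0.07  0.03  0.01]
```

View pics/w13c.png

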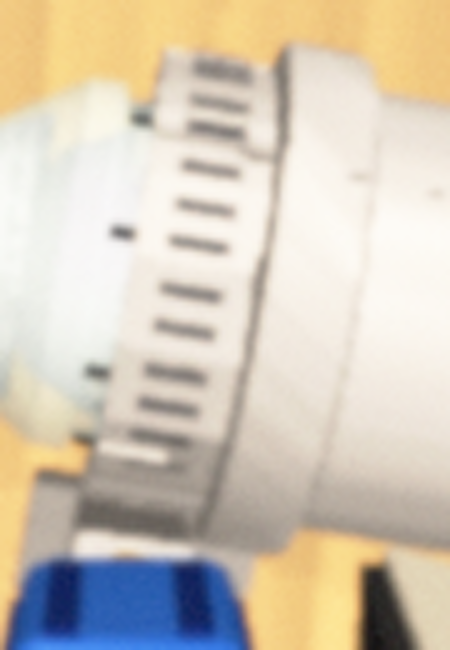

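View pics/s13c.png

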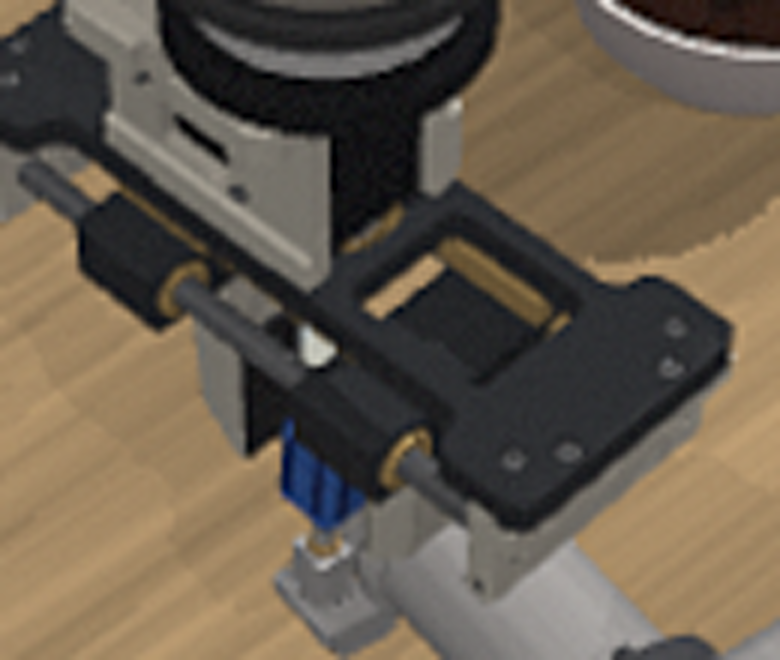

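```bash
python3 -m pendant '[[[0,0,-1],-5],[[0,0,-1],-11],[[0,0,-1],-18],[[0,0,-1],-25],[[0,0,-1],-32],[[0,0,-1],-39],[[0,0,-1],-46],[[0,0,-1],-52],[[0,0,-1],-52],[[0,0,-1],-52]]'; python3 -c "
from h import *
go([.6393,-.0345,.131],93.45+90)"
```

```text
time: 15.73
tool_pos: [0.6393, -0.0344, 0.1334]
tool_rot: [3.142, -0.007, 2.536]
contact_force: [-0.6, -0.1, 0.6]
opening: 0.041
shift [-0.1 -0.   2.4] turn -38.2 dist 2 q6 -1.14
```

```bash
python3 -m pendant '[[[0,0,0],-6],[[0,0,0],-13],[[0,0,0],-20],[[0,0,0.5],-27],[[0,0,1],-34],[[0,0,1.5],-38],[[0,0,1.5],-38],[[0,0,1.5],-38]]'; python3 look.py 14; python3 -c "
from h import *
crop('pics/w14.png','pics/w14c.png',240,165,200,150,4)"
```

```text
time: 16.4
tool_pos: [0.6393, -0.0344, 0.1319]
tool_rot: [3.137, -0.006, -3.089]
contact_force: [-0.4, -0.5, 0.9]
opening: 0.0416
[ 0.6393 -0.0344  0.1319] [ 3.137  -0.0058 -3.0887] [-0.4 -0.5  0.9] [ 0.01 -0.02  0.03]
```

View pics/w14c.png

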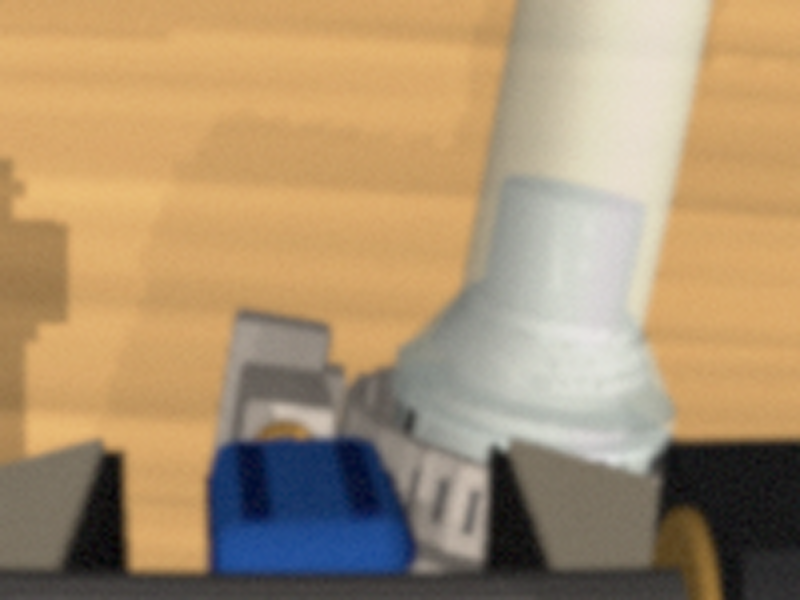

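View pics/s14c.png

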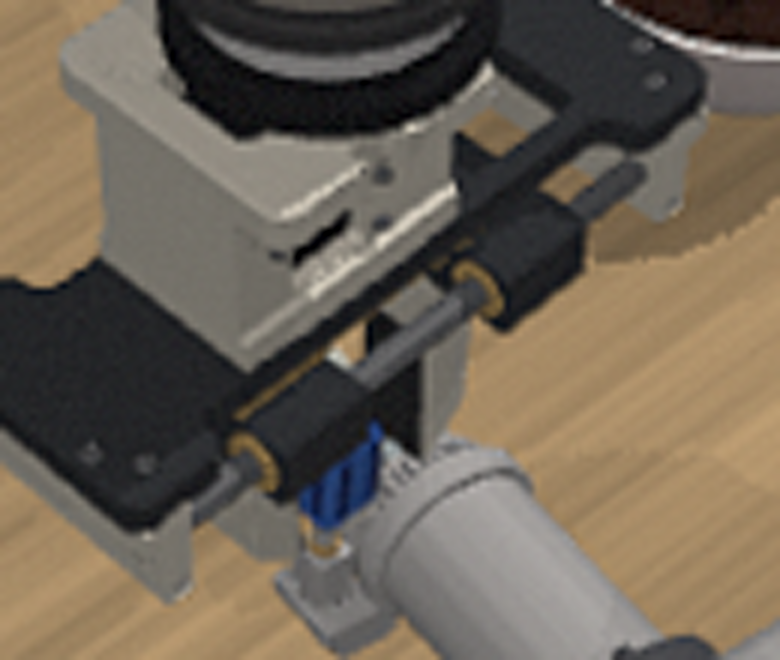

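```bash
python3 -m pendant '[[[0,-2.7,0],0],[[0,-2.7,0],0],[[0,-2.7,0],0],[[0,-2.7,0],0]]'; python3 -m pendant '[[[0,0,0],0],[[0,0,0],0],[[0,0,0],0],[[0,0,0],0],[[0,0,0],0],[[0,0,0],0]]' 0 45;python3 -c "
from h import *
s=robot.observe();print(s['torque'],s['joint_efforts'],s['qpos'])"; python3 look.py 15; python3 -c "
from h import *
crop('pics/w15.png','pics/w15c.png',240,165,200,150,4)"
```

```text
time: 16.83
tool_pos: [0.6394, -0.0372, 0.1319]
tool_rot: [3.137, -0.006, -3.088]
contact_force: [0.7, -0.0, -0.1]
opening: 0.041
time: 17.33
tool_pos: [0.6394, -0.0372, 0.1319]
tool_rot: [3.137, -0.006, -3.088]
contact_force: [-0.8, 0.3, 0.3]
opening: 0.0196
[0.0249436  0.08575236 0.01031697] [-1.66929681e-01 -5.64667332e+01 -2.36935079e+01 -9.30798054e-02
 -5.36749663e-02  1.35245072e-02] [-0.17922259  0.63586176  1.3037445   0.00341321  1.20883937 -1.80449603]
[ 0.6394 -0.0372  0.1319] [ 3.1369 -0.0059 -3.0883] [-0.8  0.3  0.3] [0.02 0.09 0.01]
```

View pics/w15c.png

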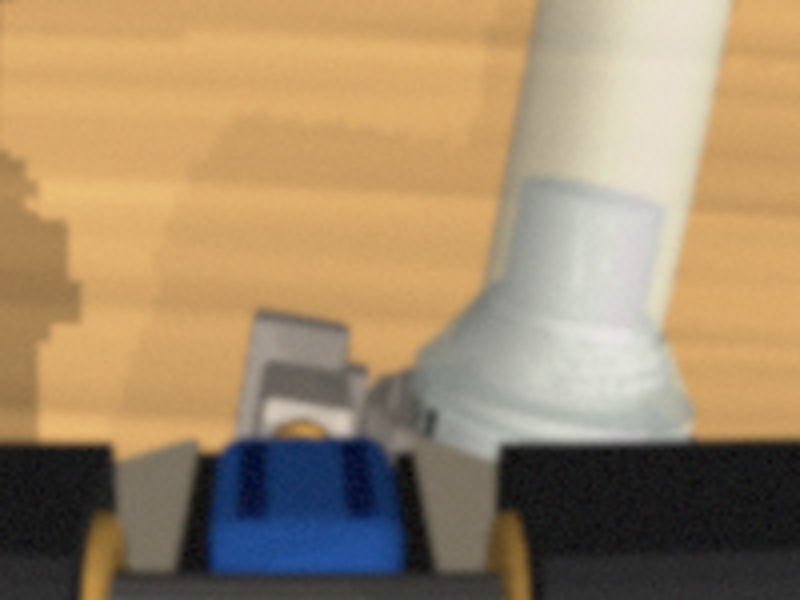

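View pics/s15c.png

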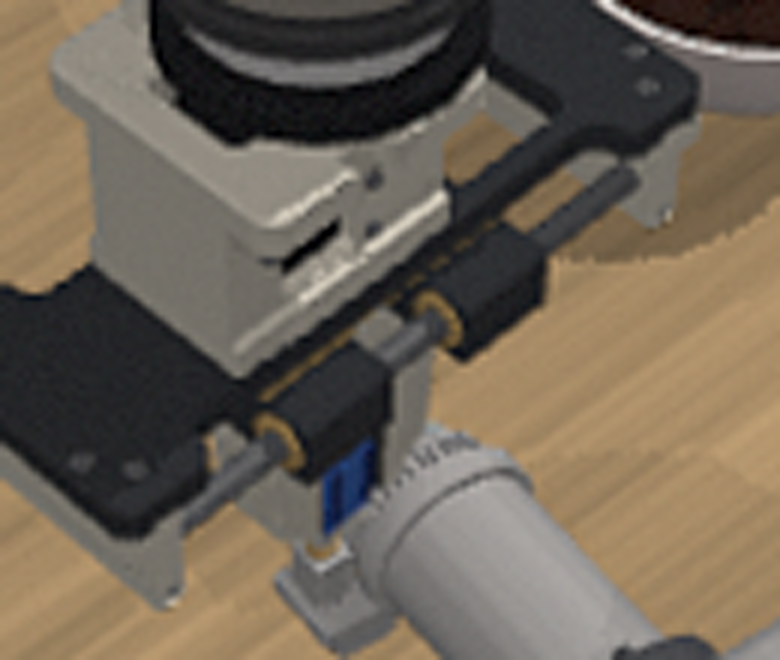

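```bash
python3 -m pendant '[[[0,0,-0.6],0],[[0,0,-1.2],0],[[0,0,-1.2],0]]'; python3 -m pendant '[[[-0.4,0,0],0],[[-0.8,-0.1,0],0],[[-0.8,-0.1,0],0]]'; python3 -c "
from h import *
s=robot.observe();print(s['torque'],s['joint_efforts'][5],s['contact_force'])"
```

```text
time: 17.68
tool_pos: [0.6393, -0.0372, 0.133]
tool_rot: [3.137, -0.006, -3.088]
contact_force: [-0.5, 1.2, -1.8]
opening: 0.0201
time: 17.93
tool_pos: [0.6396, -0.0372, 0.1329]
tool_rot: [3.137, -0.008, -3.088]
contact_force: [-3.6, 0.5, -0.9]
opening: 0.02
[0.07137986 0.53819862 0.07198399] 0.06593112833797932 [-3.64280752  0.49312281 -0.87872474]
```

```bash
python3 -m pendant '[[[0,0,0],4],[[0,0,0],9],[[0,0,0],14],[[0,0,0],19],[[0,0,0],24],[[0,0,0],30],[[0,0,0],30]]'; python3 -c "
from h import *
s=robot.observe();print(s['torque'],s['joint_efforts'][5],s['contact_force'],s['qpos'][5])"
```

```text
time: 18.52
tool_pos: [0.6395, -0.0372, 0.1327]
tool_rot: [3.141, -0.009, 2.668]
contact_force: [-0.5, 0.2, -1.8]
opening: 0.0198
[-0.02316524  0.09118995  0.05243734] 1.4405173435807228 [-0.54012344  0.15783159 -1.80606914] -1.2771763768865798
```

```bash
cat > t.py <<'E'
from h import *
s=robot.observe();print('Tz',s['torque'].round(3),'J6',s['joint_efforts'][5].round(3),'F',s['contact_force'].round(1),'q6',s['qpos'][5].round(4),'turned',round(np.degrees(s['qpos'][5]-s['qpos'][0]+1.8045-.1792),1))
E
python3 -m pendant '[[[0,0,0],6],[[0,0,0],12],[[0,0,0],18],[[0,0,0],24],[[0,0,0],30],[[0,0,0],30],[[0,0,0],30]]'; python3 t.py
```

```text
time: 19.1
tool_pos: [0.6397, -0.0372, 0.1327]
tool_rot: [-3.138, -0.008, 2.149]
contact_force: [0.2, 0.0, -1.7]
opening: 0.02
Tz [-0.095  0.151  0.071] J6 0.343 F [ 0.2  0.  -1.7] q6 -0.7586 turned 59.9
```

```bash
python3 look.py 16; python3 t.py
```

```text
[ 0.6397 -0.0372  0.1327] [-3.1376 -0.0079  2.1492] [ 0.2  0.  -1.7] [-0.1   0.15  0.07]
Tz [-0.086  0.198  0.036] J6 -0.019 F [-0.1 -0.1 -1.4] q6 -0.7575 turned 60.0
```

View pics/w16c.png

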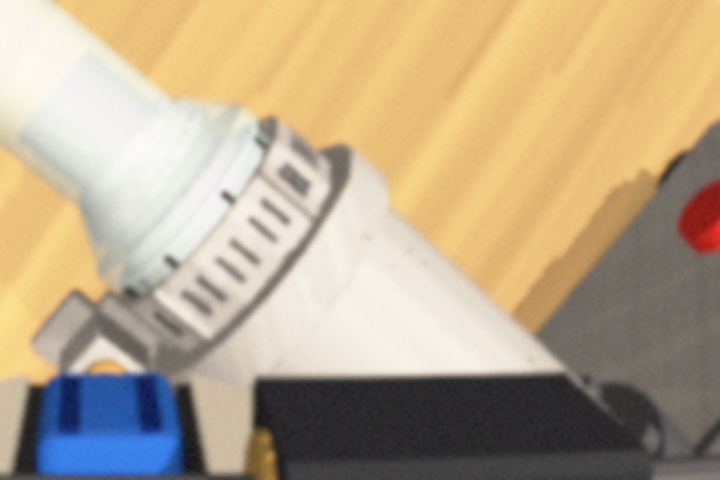

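View pics/s16c.png

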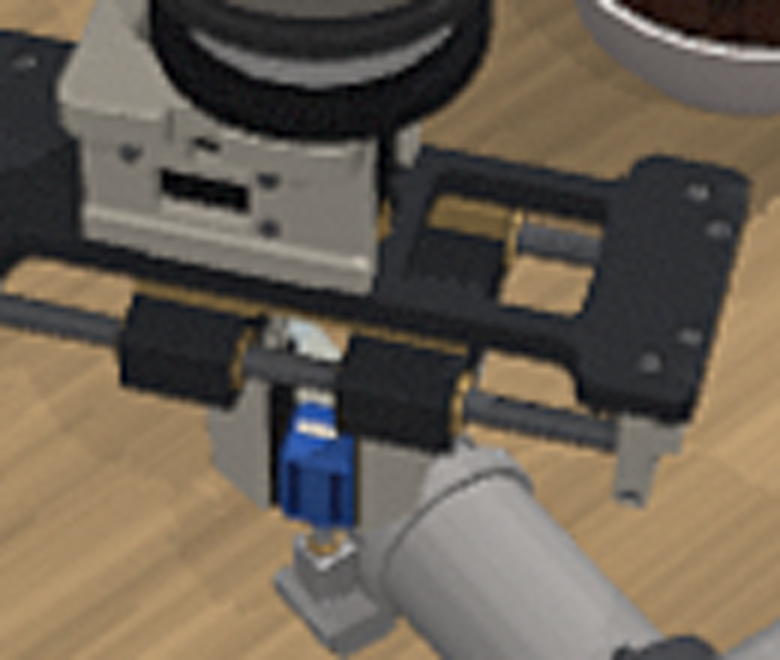

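```bash
python3 -m pendant '[[[-0.2,0.2,0],0],[[-0.4,0.5,0],0],[[-0.4,0.5,0],0],[[-0.4,0.5,0],0]]'; python3 t.py
```

```text
time: 19.53
tool_pos: [0.6399, -0.0372, 0.1325]
tool_rot: [-3.137, -0.009, 2.149]
contact_force: [-3.1, 0.6, -0.7]
opening: 0.0198
Tz [-0.132  0.652  0.104] J6 0.033 F [-3.1  0.6 -0.7] q6 -0.7582 turned 59.9
```

```bash
python3 -m pendant '[[[0,0,0],5],[[0,0,0],10],[[0,0,0],15],[[0,0,0],15],[[0,0,0],15]]'; python3 t.py;  python3 -m pendant '[[[0,0,0],5],[[0,0,0],10],[[0,0,0],15],[[0,0,0],15],[[0,0,0],15]]'; python3 t.py
```

```text
time: 19.95
tool_pos: [0.6399, -0.0375, 0.1327]
tool_rot: [-3.135, -0.007, 1.89]
contact_force: [-2.5, -1.0, 0.6]
opening: 0.0199
Tz [-0.281  0.631  0.001] J6 0.31 F [-2.5 -1.   0.6] q6 -0.4992 turned 74.8
time: 20.37
tool_pos: [0.6399, -0.0379, 0.133]
tool_rot: [-3.133, -0.004, 1.632]
contact_force: [-3.7, -2.7, 3.5]
opening: 0.0194
Tz [-0.452  0.846  0.071] J6 0.302 F [-3.7 -2.7  3.5] q6 -0.2418 turned 89.6
```

```bash
python3 -m pendant '[[[-0.4,0,-0.4],0],[[-0.7,0,-0.8],0],[[-0.7,0,-0.8],0],[[-0.7,0,-0.8],0]]'; python3 t.py;
```

```text
time: 20.7
tool_pos: [0.6398, -0.0381, 0.1333]
tool_rot: [-3.133, -0.005, 1.633]
contact_force: [-1.6, 1.1, -3.4]
opening: 0.0198
Tz [0.173 0.448 0.039] J6 -0.013 F [-1.6  1.1 -3.4] q6 -0.2438 turned 89.5
```

```bash
python3 -m pendant '[[[0.1,0,0.2],0],[[0.1,0,0.3],0],[[0.1,0,0.3],0]]'; python3 t.py; python3 look.py 17; python3 t.py; python3 -c "
from h import *
crop('pics/w17.png','pics/w17c.png',280,155,100,120,5)"
```

```text
time: 20.95
tool_pos: [0.6399, -0.0381, 0.1331]
tool_rot: [-3.133, -0.005, 1.634]
contact_force: [-2.7, 0.0, -0.1]
opening: 0.0194
Tz [-0.096  0.634  0.034] J6 0.014 F [-2.7  0.  -0.1] q6 -0.2439 turned 89.5
[ 0.6399 -0.0381  0.1331] [-3.1329 -0.0047  1.6336] [-2.7  0.  -0.1] [-0.1   0.63  0.03]
Tz [-0.134  0.567 -0.008] J6 0.02 F [-2.6  0.3  0.1] q6 -0.2438 turned 89.5
```

View pics/w17c.png

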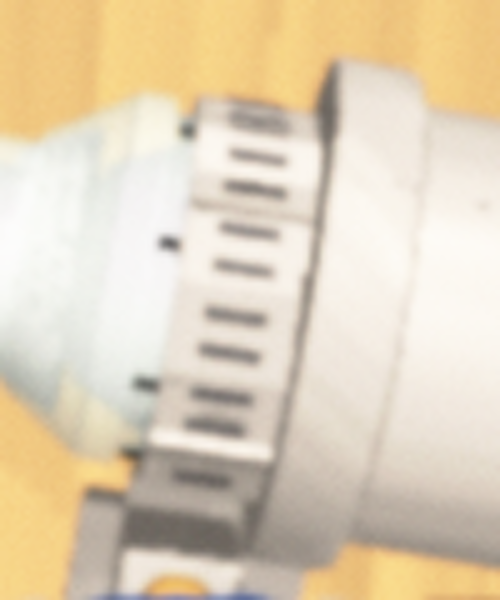

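```bash
python3 -m pendant '[[[0,0,0],2],[[0,0,0],5],[[0,0,0],5],[[0,0,0],5]]'; python3 t.py;  python3 -m pendant '[[[0,0,0],2],[[0,0,0],5],[[0,0,0],5],[[0,0,0],5]]'; python3 t.py
```

```text
time: 21.38
tool_pos: [0.6398, -0.0381, 0.1331]
tool_rot: [-3.132, -0.004, 1.548]
contact_force: [-2.8, -0.5, -0.2]
opening: 0.0196
Tz [-0.118  0.737 -0.029] J6 0.157 F [-2.8 -0.5 -0.2] q6 -0.158 turned 94.4
time: 21.72
tool_pos: [0.6397, -0.0381, 0.1331]
tool_rot: [-3.132, -0.003, 1.463]
contact_force: [-4.0, -0.0, -1.1]
opening: 0.0197
Tz [-0.14   0.755 -0.008] J6 0.161 F [-4.  -0.  -1.1] q6 -0.073 turned 99.3
```

```bash
python3 -m pendant '[[[0,0,0],2],[[0,0,0],4],[[0,0,0],4],[[0,0,0],4],[[0,0,0],4]]'; python3 t.py;  python3 -m pendant '[[[0,0,0],2],[[0,0,0],4],[[0,0,0],4],[[0,0,0],4],[[0,0,0],4]]'; python3 t.py
```

```text
time: 22.13
tool_pos: [0.6396, -0.0382, 0.1331]
tool_rot: [-3.131, -0.002, 1.395]
contact_force: [-3.7, -0.2, -0.2]
opening: 0.0194
Tz [-0.226  0.821  0.096] J6 0.088 F [-3.7 -0.2 -0.2] q6 -0.0051 turned 103.2
time: 22.55
tool_pos: [0.6396, -0.0382, 0.1331]
tool_rot: [-3.131, -0.002, 1.326]
contact_force: [-4.4, -0.5, -0.8]
opening: 0.0201
Tz [-0.169  0.845  0.117] J6 0.115 F [-4.4 -0.5 -0.8] q6 0.0633 turned 107.1
```

```bash
for i in 1 2 3 4; do python3 -m pendant '[[[0,0,0],0]]' >/dev/null; python3 t.py; done
```

```text
Tz [-0.195  0.839  0.061] J6 0.127 F [-4.4 -0.1 -0.8] q6 0.0622 turned 107.0
Tz [-0.19   0.843  0.043] J6 0.086 F [-3.9 -0.8 -0.4] q6 0.0615 turned 107.0
Tz [-0.189  0.872  0.141] J6 0.075 F [-3.7 -0.4 -0.1] q6 0.061 turned 107.0
Tz [-0.23   0.837  0.088] J6 0.074 F [-4.1  0.4 -1.4] q6 0.0607 turned 106.9
```

```bash
python3 -m pendant '[[[0,0,0],1.5],[[0,0,0],3],[[0,0,0],3],[[0,0,0],3],[[0,0,0],3],[[0,0,0],3],[[0,0,0],3]]'; python3 t.py;  for i in 1 2 3 4; do python3 -m pendant '[[[0,0,0],0]]' >/dev/null; python3 t.py; done
```

```text
time: 23.47
tool_pos: [0.6395, -0.0382, 0.1331]
tool_rot: [-3.131, -0.001, 1.277]
contact_force: [-5.0, 0.0, 0.3]
opening: 0.0196
Tz [-0.239  0.994  0.133] J6 0.163 F [-5.   0.   0.3] q6 0.1127 turned 109.9
Tz [-0.277  0.963  0.196] J6 0.169 F [-4.3  0.  -0.3] q6 0.1124 turned 109.9
Tz [-0.242  0.903  0.195] J6 0.158 F [-4.  -0.5  0. ] q6 0.1123 turned 109.9
Tz [-0.277  0.872  0.14 ] J6 0.155 F [-3.9 -0.9 -0.7] q6 0.1122 turned 109.9
Tz [-0.265  0.904  0.159] J6 0.154 F [-5.  -0.6 -0.4] q6 0.1121 turned 109.9
```

```bash
python3 -m pendant '[[[0,0,0],0],[[0,0,0],0],[[0,0,0],0],[[0,0,0],0],[[0,0,0],0],[[0,0,0],0]]' 0.45; python3 t.py; python3 -m pendant '[[[0,0,-8],0],[[0,0,-25],0],[[0,0,-50],0],[[0,0,-80],0],[[0,0,-100],0],[[0,0,-100],0],[[0,0,-100],0]]'; python3 t.py; python3 look.py 18; python3 -c "
from h import *
crop('pics/w18.png','pics/w18c.png',220,150,200,150,4)"
```

```text
time: 24.3
tool_pos: [0.6399, -0.0382, 0.1333]
tool_rot: [-3.132, -0.002, 1.277]
contact_force: [-1.1, -0.3, -0.1]
opening: 0.0413
Tz [-0.075  0.061  0.02 ] J6 0.0 F [-1.1 -0.3 -0.1] q6 0.1121 turned 109.9
time: 24.88
tool_pos: [0.6414, -0.0387, 0.2352]
tool_rot: [-3.136, -0.002, 1.277]
contact_force: [-0.8, 0.6, 0.0]
opening: 0.0411
Tz [-0.107  0.075 -0.022] J6 0.001 F [-0.8  0.6  0. ] q6 0.1124 turned 109.9
[ 0.6414 -0.0387  0.2352] [-3.1357e+00 -2.0000e-03  1.2773e+00] [-0.8  0.6  0. ] [-0.11  0.08 -0.02]
```

View pics/w18.png

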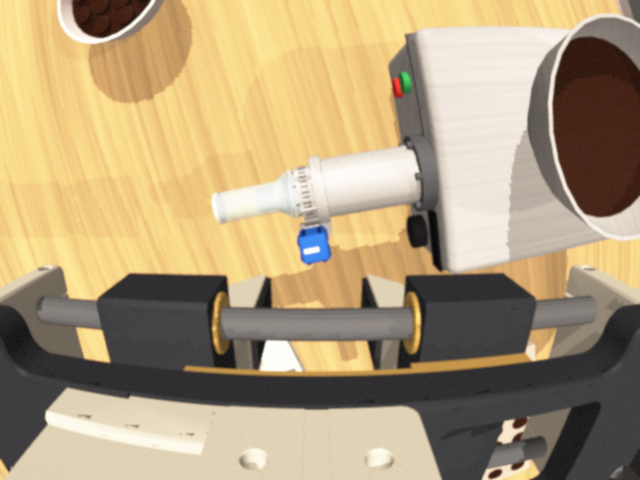

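View pics/s18c.png

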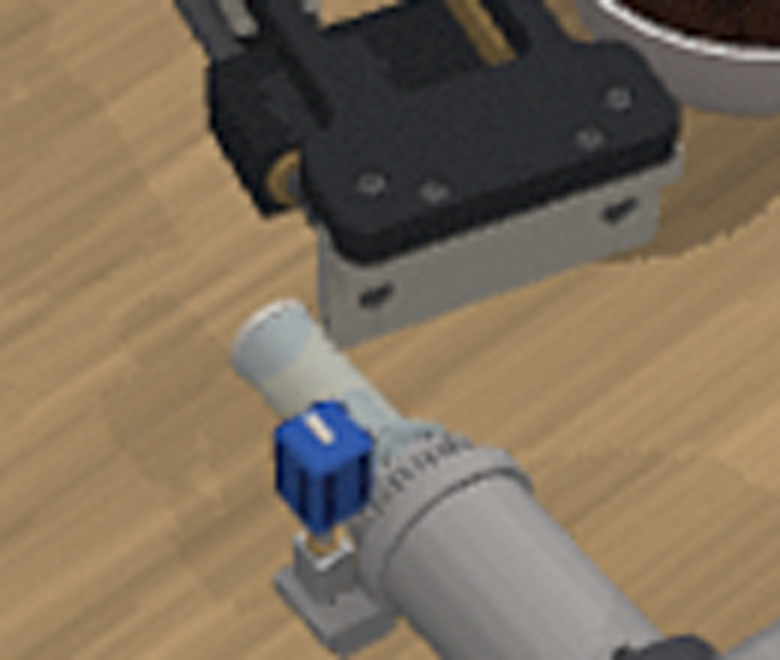

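```bash
python3 -c "
from h import *
crop('pics/w18.png','pics/w18d.png',270,150,80,120,6)"
```

```text
(no output)
```

View pics/w18d.png

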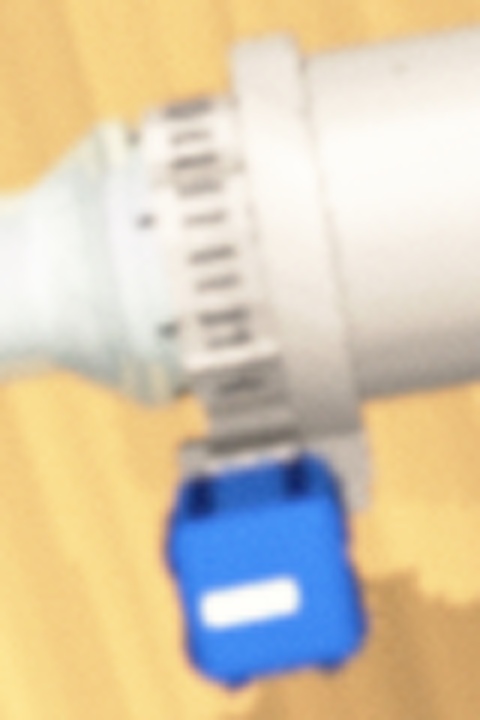

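```bash
python3 -m pendant '[[[0,0,-5],0],[[0,0,-5],0],[[0,0,-5],0]]'
```

```text
time: 25.23
tool_pos: [0.6402, -0.0385, 0.237]
tool_rot: [-3.13, -0.001, 1.277]
contact_force: [-0.7, 0.9, -0.5]
opening: 0.0412
```

View pics/s18.png

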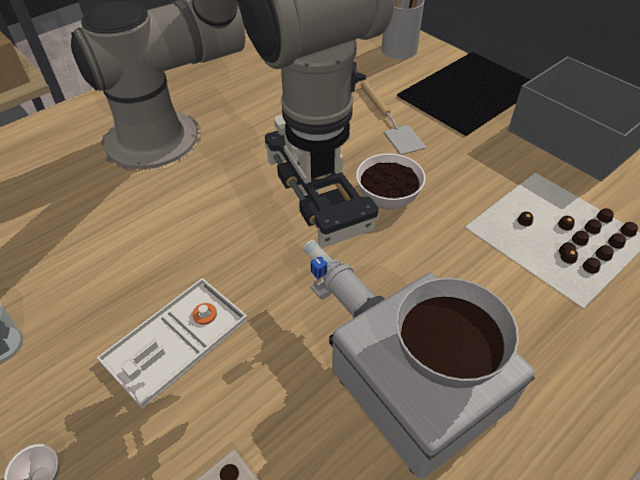

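The clamp is on the collar with its knob upright at (319,266). The bowl (391,179) and the gasket (205,313) are where they started, and the gripper is clear.

```bash
python3 -c "
from cell import robot
print(robot.hand_in())"
```

```text
the job is handed in; nothing more can be done
None
```

The clamp is home on the collar and tightened, and the job was handed in at about 25 s of the 72 s allowed. I can't see the verdict.

**What I did**
- I took the clamp from the rack by its blue knob, slid it over the spout and barb, and stopped when it touched the flange at about 3 N.
- It hung tilted by about 3.5° in the first grip. I let go once with the loose band resting on the lug and took the knob again with the jaws turned 90°. I then raised it a little to centre the band and pressed it lightly home again.
- I turned the knob clockwise about 110°, keeping a light push of about 4–5 N towards the flange, then let go and lifted about 100 mm clear.

**Last checks**
- **Position:** the pictures show the band flush with the flange, the knob upright, and the screw housing just above the lug.
- **Rest of the scene:** the bowl and gasket show no movement, and the robot reads no contact.

**What did not match exactly**
- **Tightness:** the torque on the held knob was about 0.155 N m (the noisier wrist reading was 0.14–0.20), a little above the 0.12 aimed for. I left it there.
- **Spring-back:** the knob turned back by roughly 10° on release, judged from one picture. That is what this torque should give if the band still grips. I did not test the grip after letting go.

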